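# Weigh the biscuits in the scoop and scrape them into the box

### The job

Lay all the biscuits from the cutting board in the scoop pan on the scale and leave them there a couple of seconds to be weighed together, with the scoop let go. Then take the scoop by its handle, press its open lip on the rim of the stoneware box and, keeping it pressed there, tip it so that the biscuits slide off the blade into the box. Finish with every biscuit in the box, the empty scoop set back level on the scale's platter, and the box closed with the one lid that fits it, fully home; leave the cups and the bowl alone.

Things in the scene. Friction and masses are not known exactly. Their poses are not given: they have to be found in the camera images.
- biscuit1_mid (a point): a hard round rusk biscuit, light brown, 36 mm across and 18 mm thick with an upright side, about 20 g, flat underneath; the point is on its axis 9 mm above its underside, z up. 2 to 4 biscuits start flat on the cutting board (absent ones read None)
- biscuit2_mid (a point): a hard round rusk biscuit, light brown, 36 mm across and 18 mm thick with an upright side, about 20 g, flat underneath; the point is on its axis 9 mm above its underside, z up. 2 to 4 biscuits start flat on the cutting board (absent ones read None)
- biscuit3_mid (a point): a hard round rusk biscuit, light brown, 36 mm across and 18 mm thick with an upright side, about 20 g, flat underneath; the point is on its axis 9 mm above its underside, z up. 2 to 4 biscuits start flat on the cutting board (absent ones read None)
- biscuit4_mid (a point): a hard round rusk biscuit, light brown, 36 mm across and 18 mm thick with an upright side, about 20 g, flat underneath; the point is on its axis 9 mm above its underside, z up. 2 to 4 biscuits start flat on the cutting board (absent ones read None)
- board: white plastic cutting board, fixed, 300 mm (x) by 140 mm (y), 12 mm thick; origin at the centre of its underside, so its top is at z = 12 mm
- scale: electronic portion scale, fixed, white, 250 mm (x) by 220 mm (y); its front panel faces its -x; origin at the centre of its underside
- platter (a point): centre of the top face of the scale's flat rigid platter, 190 mm (x) by 210 mm (y), 80 mm above the table; z up, axes as the scale's
- scoop_pan (a point): centre of the upper face of the blade of the loose scoop (aluminium, about 160 g, starts on the platter): flat shovel blade 150 mm long (x), 90 mm wide (y), 2 mm thick, open at its front lip (+x), walls 3 mm thick along both sides (to 20 mm above the blade, ending 22 mm short of the lip) and across the back (24 mm); z up out of the blade. Biscuits slide off it at 19 to 25 degrees of tip
- scoop_lip (a point): middle of the scoop's front edge, the open lip, 75 mm along +x from scoop_pan; same axes
- scoop_grip (a point): place to hold the scoop: a point on the axis of its black straight handle, 115 mm behind scoop_pan (-x) and 41 mm above it (z); the handle is a bar 18 mm wide (y) and 20 mm high (z) that runs along x from 88 to 180 mm behind the pan's centre, parallel to the blade; same axes
- scoop: the same scoop; origin at the centre of the blade's underside, 2 mm below scoop_pan, same axes
- box_mouth (a point): open white stoneware box, loose, about 0.9 kg, outside 130 mm (x) by 116 mm (y) by 80 mm high, walls and floor 5 mm; the point is the centre of its mouth at the height of the rim; z up
- box: the same box; origin at the centre of its underside, 80 mm below box_mouth
- lid_a_handle (a point): plain wooden lid, about 180 g, 130 mm (x) by 116 mm (y): a slab 8 mm thick with a locating block 112 by 98 mm, 8 mm thick, beneath and a bar handle on top, 56 mm long (x), 16 mm wide (y), 30 mm high. The point is the centre of the handle, 31 mm above the underside of the block and 23 mm above the slab's underside; z up. Starts flat on the table
- lid_b_handle (a point): plain wooden lid, about 180 g, 130 mm (x) by 96 mm (y): a slab 8 mm thick with a locating block 112 by 78 mm, 8 mm thick, beneath and a bar handle on top, 56 mm long (x), 16 mm wide (y), 30 mm high. The point is the centre of the handle, 31 mm above the underside of the block and 23 mm above the slab's underside; z up. Starts flat on the table
- lid_c_handle (a point): plain wooden lid, about 180 g, 150 mm (x) by 134 mm (y): a slab 8 mm thick with a locating block 132 by 116 mm, 8 mm thick, beneath and a bar handle on top, 56 mm long (x), 16 mm wide (y), 30 mm high. The point is the centre of the handle, 31 mm above the underside of the block and 23 mm above the slab's underside; z up. Starts flat on the table
- cup1: white cup, 80 mm across and 90 mm high, loose, standing beyond the board and the scale; not part of the job; origin at the centre of its underside
- cup2: white cup, 80 mm across and 90 mm high, loose, standing beyond the board and the scale; not part of the job; origin at the centre of its underside
- bowl: white bowl, 110 mm across and 50 mm high, loose, standing beyond the board and the scale; not part of the job; origin at the centre of its underside
There are look-alikes about, which are no part of the job. What is shaped like the part that bears biscuit1_mid but purple or turquoise is not meant.

How it is judged (in metres and radians):
On the way, in this order (a step that is already met when the one before it is completed fails the run):
1. all the biscuits lie in the scoop pan, which stands on the scale's platter, and the hand is off them, for a second (x of biscuit1_mid in the frame of scoop_pan between -0.076 and 0.078 m and y of biscuit1_mid in the frame of scoop_pan between -0.045 and 0.045 m and z of biscuit1_mid in the frame of scoop_pan between -0.003 and 0.045 m and x of biscuit2_mid in the frame of scoop_pan between -0.076 and 0.078 m and y of biscuit2_mid in the frame of scoop_pan between -0.045 and 0.045 m and z of biscuit2_mid in the frame of scoop_pan between -0.003 and 0.045 m and x of biscuit3_mid in the frame of scoop_pan between -0.076 and 0.078 m and y of biscuit3_mid in the frame of scoop_pan between -0.045 and 0.045 m and z of biscuit3_mid in the frame of scoop_pan between -0.003 and 0.045 m and x of biscuit4_mid in the frame of scoop_pan between -0.076 and 0.078 m and y of biscuit4_mid in the frame of scoop_pan between -0.045 and 0.045 m and z of biscuit4_mid in the frame of scoop_pan between -0.003 and 0.045 m and x of scoop_pan in the frame of platter between -0.06 and 0.06 m and y of scoop_pan in the frame of platter between -0.06 and 0.06 m and z of scoop_pan in the frame of platter between -0.004 and 0.009 m and angle between scoop_pan's own z axis and vertical below 0.08 rad and contact force between scoop and the fingers below 0.1 N and distance between the grasp point and biscuit1_mid above 0.05 m and distance between the grasp point and biscuit2_mid above 0.05 m and distance between the grasp point and biscuit3_mid above 0.05 m and distance between the grasp point and biscuit4_mid above 0.05 m), for 1 s.
2. the scoop's lip is pressed on the rim of the box and the scoop is tipped by more than 12 degrees, while biscuits are still on it (contact force between scoop and box above 0.3 N and angle between scoop_pan's own z axis and vertical above 0.21 rad and horizontal distance between scoop_lip and box_mouth below 0.085 m and z of scoop_lip in the frame of box_mouth between -0.04 and 0.02 m), for 0.2 s.
3. all the biscuits are in the box (x of biscuit1_mid in the frame of box_mouth between -0.062 and 0.062 m and y of biscuit1_mid in the frame of box_mouth between -0.055 and 0.055 m and z of biscuit1_mid in the frame of box_mouth between -0.082 and -0.003 m and x of biscuit2_mid in the frame of box_mouth between -0.062 and 0.062 m and y of biscuit2_mid in the frame of box_mouth between -0.055 and 0.055 m and z of biscuit2_mid in the frame of box_mouth between -0.082 and -0.003 m and x of biscuit3_mid in the frame of box_mouth between -0.062 and 0.062 m and y of biscuit3_mid in the frame of box_mouth between -0.055 and 0.055 m and z of biscuit3_mid in the frame of box_mouth between -0.082 and -0.003 m and x of biscuit4_mid in the frame of box_mouth between -0.062 and 0.062 m and y of biscuit4_mid in the frame of box_mouth between -0.055 and 0.055 m and z of biscuit4_mid in the frame of box_mouth between -0.082 and -0.003 m), for 0.2 s.
At the end, for the whole second after the job is handed in: Every biscuit inside the box below its rim; the box upright; the 130 x 116 mm lid home on it (within 8 mm of centred, turned less than 7 degrees, its slab flat on the rim within about 4 mm); the scoop level on the platter, its pan within 60 mm of the platter's centre; all let go and at rest (all of step 3 and x of scoop_pan in the frame of platter between -0.06 and 0.06 m and y of scoop_pan in the frame of platter between -0.06 and 0.06 m and z of scoop_pan in the frame of platter between -0.004 and 0.009 m and angle between each of scoop_pan, box_mouth's own z axis and vertical below 0.08 rad and x of lid_a_handle in the frame of box_mouth between -0.008 and 0.008 m and y of lid_a_handle in the frame of box_mouth between -0.008 and 0.008 m and z of lid_a_handle in the frame of box_mouth between 0.018 and 0.0265 m and angle between the x axis of lid_a_handle and the x axis of box_mouth, either way round below 0.12 rad and angle between the z axis of lid_a_handle and the z axis of box_mouth, either way round below 0.05 rad and linear speed of each of scoop, box below 0.02 m/s); the robot touches nothing.
It fails at once if the first cup is pushed more than 3 cm or knocked over (distance of cup1 from where it was at the start of the episode above 0.03 m or angle between cup1's own z axis and vertical above 0.4 rad).
It fails at once if the second cup is pushed more than 3 cm or knocked over (distance of cup2 from where it was at the start of the episode above 0.03 m or angle between cup2's own z axis and vertical above 0.4 rad).
It fails at once if the bowl is pushed more than 3 cm or knocked over (distance of bowl from where it was at the start of the episode above 0.03 m or angle between bowl's own z axis and vertical above 0.4 rad).
Of biscuit1, biscuit2, biscuit3, biscuit4 only 2 to 4 are there at a start; the rules pass over those that are not, and their reading is None.
At some moment in a run one of biscuit1, biscuit2, biscuit3, biscuit4, lid_a may be knocked a few centimetres aside while the robot is not near it.
It also fails if it takes over 210 s, if anything falls off the work surface, if the arm or the gripper's body presses on something with over 40 N, if the wrist force passes 120 N, or if a joint passes its speed limit or range.

### The arm

A 6-joint arm with a two-finger parallel gripper is mounted at the origin on the work surface. World frame = base frame: x ahead of the robot, y to its left, z up, the work surface at z = 0. Lengths are in m, angles in degrees, forces in N, time in s.
With the tool pointing down it reaches from about 0.4 to 0.825 m from the base axis. Payload 7 kg.
Tool frame: the origin (TCP) lies between the finger pads; the fingertips stand 19 mm ahead of it and the grasp point (between the pads) is the TCP (r.tip_extent is the distance from the TCP to the fingertips, in m); z points along the fingers, y is the direction in which the jaws open and shut (so a half turn about z gives the same grasp; the last joint's range is limited). The gripper opens to 88 mm and grips with 3 to 60 N. Pads are 19 mm wide; open, the fingers measure 130 mm over their backs; the gripper's body (78 mm by 193 mm) begins 47 mm behind the grasp point.
Start: joints at [-54.196, 20.546, 0.682, 0, -70.136, -16.507], TCP at [0.223, -0.637, 0.246] pointing down, gripper open.
Joint ranges: [-176.03, 176.03], [-82.01, 121.73], [-58.28, 71.71], [-173.87, 95.51], [-174.79, -0.11], [-173.66, 173.66]. Speed limits (degrees/s): [136.94, 136.94, 172.46, 180, 180, 180].

### API

Orientations are given as [roll, pitch, yaw] about the fixed x, y, z axes, in that order (R = Rz(yaw) Ry(pitch) Rx(roll)).
In Python, from plant import r, capture, workorder, spotter gives the robot as it stands.
- The arm moves only by the tool step_arm, never from a script. Its argument "motion" is a list of rows, each a list of 5 numbers: the finger opening in m, from 0 to 0.0876, then the shift along the tool's x, y, z in m, then the turn about the tool's z in rad. In form: [[grip, dx, dy, dz, roll], ...]. A call has 1 to 5 rows; each row is the pose to reach, as a shift and turn from the pose commanded when the call began, along the tool's axes at that moment; what a row does not reach only later rows make up. A row lasts 1/8 s, in which the tool goes at most 62.5 mm and 10.7 degrees, less where a joint would pass 70% of its speed; a pose out of reach is approached as far as the arm can. A call with a gripper value outside its range is refused whole. The fingers move at their own pace and stop on an object; "newtons" is the grip in N (left out, the last holds). Time passes only in rows, so rows that repeat a pose let the fingers close. It gives the time, the measured TCP pose, the force and the opening at its end, in the units of the state.
- r.get_state(): the state, without advancing time (a new reading comes with each control period).
- capture(name): name is "side" or "top"; returns a dict with "image" (420x560x3 uint8, red, green, blue), "z_map" (420x560 float32, m along the optical axis (not along the pixel's ray), 0 where there is no reading), "fx", "fy", "cx", "cy" (pixels), "pose" (4x4, takes a point from camera to world coordinates). Camera axes: x right, y down, z forward; pixel columns grow to the right and rows downward; lengths in m; the calibration is good to about 2 mm. A picture is of the moment at which its call begins.
- workorder.close_job(): hands the job in, once; it reports no verdict.
Trained networks look in the newest picture that a camera, given by its name, has taken for a name from the list of things; names that differ only in an ending like _2 or _b are one class to them, and where a whole thing is asked for, a point or a joint stands for the part that bears it (a point fixed in the world has none). Each returns a list of dicts, best first, with "p" (0 to 1); they miss things now and then, are a little off and sometimes report something else, mostly with a low value. They report only what shows in the picture. A call takes as long as a camera call. They do not tell look-alikes from the thing itself.
- spotter.regions_of(camera, label): "mask" (420x560 bool, what is visible of it).
- spotter.tip_of(camera, label): "location" ([x, y, z] in m, in world coordinates, good to about 4 mm: a listed point, or the origin of a listed thing).
The state is a dict: "time_s": time; "joints": joint angles; "qd": joint speeds; "joint_torque": joint torques, N m; "tcp_pos": TCP position; "eef_rot": TCP orientation; "contact_force": force on the tool from outside, world axes, zero at the start; "moment": the same for the moment, N m; "gripper_width": finger opening in m.
Only numpy, scipy, OpenCV 4.12 (cv2) and the standard library are available. Lean on these libraries where they do the work, as an engineer would, in place of code of your own. Each camera call takes 0.05 s, during which the arm holds its last target.

## Working session

There is one attempt and no reset: what is moved stays moved. The work goes in short steps, Python scripts to look and compute and a tool call to move; the robot and the scene stay as the last step left them, time stands still between calls to the robot, and variables do not carry over. Pictures are saved under pics/ and viewed, and the job is handed in when it is done.

Besides the shell and the picture viewer there is one more tool, called after "Call:" as name(argument=value, ...) on one line, values as JSON. step_arm: Moves the arm, as the interface text tells. Its arguments: {"type":"object","properties":{"motion":{"type":"array","items":{"type":"array","items":{"type":"number"}}},"newtons":{"type":"number"}},"required":["motion"]}

```bash
ls; mkdir -p pics; python3 - <<'E'
from plant import r, capture
import cv2
print(r.get_state())
for n in ("side","top"):
    c=capture(n); cv2.imwrite(f"pics/{n}0.png",c["image"][:,:,::-1]); print(n,c["fx"],c["fy"],c["cx"],c["cy"],c["pose"].round(3).tolist())
E
```

```text
pics
{'time_s': 0.0, 'joints': array([-5.41946411e+01,  2.05920086e+01,  6.33417417e-01, -2.05508214e-02,
       -7.01342323e+01, -1.65077117e+01]), 'qd': array([-0.01550806,  0.03440551,  0.02555071,  0.01307142, -0.03390699,
       -0.04177461]), 'joint_torque': array([ 6.44206175e-04, -5.82722890e+01,  2.93045729e+01,  6.99727133e+00,
        6.83208142e-03, -1.44741675e-04]), 'tcp_pos': array([ 0.22291141, -0.63665077,  0.24461211]), 'eef_rot': array([ 1.79905513e+02, -7.85525651e-03, -1.60709346e+02]), 'contact_force': array([ 0.34587609, -0.0574103 , -0.21785223]), 'moment': array([-0.00542819, -0.0019541 , -0.01588741]), 'gripper_width': 0.08758347419804656}
side 462.65725807244104 462.65725807244104 277.72009224841827 213.54806973046945 [[-0.66, -0.466, 0.589, -0.05], [-0.751, 0.41, -0.517, 0.59], [-0.001, -0.784, -0.621, 0.755], [0.0, 0.0, 0.0, 1.0]]
top 486.66498725872407 486.66498725872407 281.5104886468578 200.4013605882571 [[0.003, -0.981, 0.192, 0.314], [-1.0, -0.004, -0.006, 0.03], [0.006, -0.192, -0.981, 1.291], [0.0, 0.0, 0.0, 1.0]]
```

View pics/side0.png

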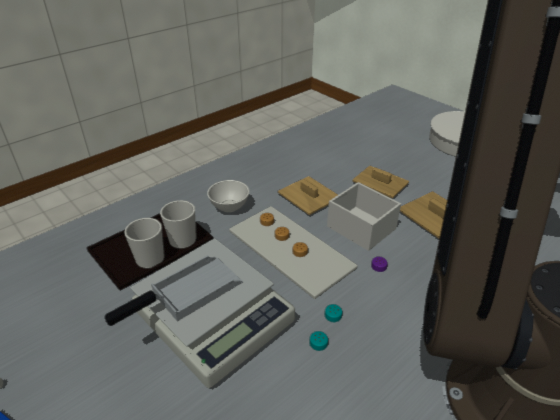

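View pics/top0.png

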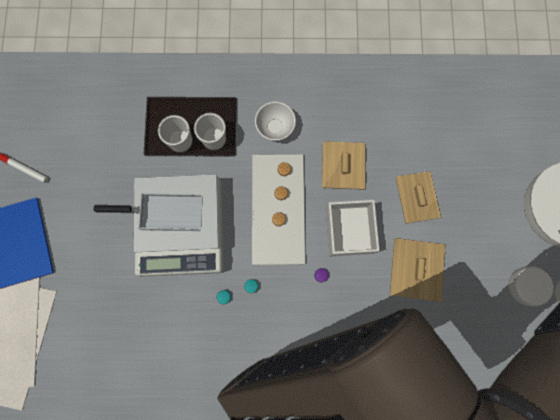

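```bash
cat > h.py <<'E'
from plant import r, capture, workorder, spotter
import numpy as np, cv2
from scipy.spatial.transform import Rotation as R
def cloud(c):
    z=c["z_map"].astype(float); v,u=np.mgrid[:z.shape[0],:z.shape[1]]
    P=np.stack([(u-c["cx"])/c["fx"]*z,(v-c["cy"])/c["fy"]*z,z],-1)
    W=P@c["pose"][:3,:3].T+c["pose"][:3,3]; W[z==0]=np.nan
    return W
def pix(c,p):
    q=np.linalg.inv(c["pose"])@np.r_[p,1]; return (c["fx"]*q[0]/q[2]+c["cx"], c["fy"]*q[1]/q[2]+c["cy"])
def tool():
    s=r.get_state(); return s, R.from_euler("xyz",s["eef_rot"],degrees=True).as_matrix()
def to(p,s=None):
    s,M=tool(); return M.T@(np.asarray(p)-s["tcp_pos"])
E
python3 - <<'E'
from h import *
labels="biscuit1_mid board scale platter scoop_pan scoop_lip scoop_grip box_mouth lid_a_handle cup1 bowl".split()
for n in ("top","side"):
    c=capture(n)
    for l in labels:
        for d in spotter.tip_of(n,l)[:8]:
            p=d["location"]; print(n,l,round(d["p"],2),np.round(p,3),np.round(pix(c,p)))
E
```

```text
top biscuit1_mid 0.69 [0.309 0.168 0.01 ] [225. 298.]
top biscuit1_mid 0.58 [ 0.368 -0.079  0.006] [320. 275.]
top biscuit1_mid 0.55 [0.342 0.104 0.009] [250. 285.]
top biscuit1_mid 0.48 [0.512 0.032 0.02 ] [278. 220.]
top board 0.61 [ 0.543  0.033 -0.   ] [277. 209.]
top scale 0.68 [0.492 0.293 0.001] [180. 228.]
top scale 0.6 [0.649 0.018 0.02 ] [283. 169.]
top scoop_pan 0.96 [0.52  0.298 0.084] [172. 212.]
top scoop_lip 0.74 [0.52  0.225 0.082] [201. 212.]
top scoop_lip 0.59 [0.513 0.034 0.022] [277. 219.]
top scoop_grip 0.9 [0.522 0.413 0.121] [121. 208.]
top scoop_grip 0.41 [0.733 0.305 0.007] [179. 140.]
top box_mouth 0.91 [ 0.488 -0.159  0.08 ] [354. 226.]
top lid_a_handle 0.81 [ 0.664 -0.145  0.032] [344. 163.]
top lid_a_handle 0.56 [0.742 0.21  0.009] [213. 137.]
top lid_a_handle 0.42 [ 0.381 -0.334  0.034] [420. 270.]
top cup1 0.85 [0.741 0.212 0.011] [212. 137.]
top cup1 0.81 [0.739 0.303 0.006] [180. 138.]
top bowl 0.88 [0.772 0.04  0.002] [275. 128.]
side biscuit1_mid 0.59 [ 0.368 -0.082  0.012] [378. 263.]
side biscuit1_mid 0.52 [0.34  0.102 0.005] [331. 314.]
side biscuit1_mid 0.47 [0.512 0.028 0.018] [300. 250.]
side scale 0.84 [0.49  0.291 0.   ] [213. 321.]
side platter 0.17 [0.516 0.296 0.079] [200. 288.]
side scoop_pan 0.86 [0.516 0.295 0.082] [200. 287.]
side scoop_lip 0.75 [0.519 0.227 0.08 ] [227. 270.]
side scoop_lip 0.52 [0.513 0.029 0.02 ] [299. 250.]
side scoop_lip 0.19 [ 0.578 -0.347  0.031] [381. 175.]
side scoop_grip 0.84 [0.52  0.414 0.126] [140. 302.]
side scoop_grip 0.25 [ 0.489  0.291 -0.001] [213. 321.]
side box_mouth 0.71 [ 0.487 -0.156  0.078] [363. 203.]
side lid_a_handle 0.64 [ 0.663 -0.146  0.034] [308. 188.]
side cup1 0.73 [0.732 0.301 0.009] [149. 257.]
side cup1 0.73 [0.737 0.212 0.009] [181. 240.]
side bowl 0.56 [ 0.775  0.042 -0.002] [228. 208.]
```

The top view shows the white box at (354,226), with the scoop lying on the scale, its lip toward -y and its handle end at about (100,208). Biscuit candidates:
- light brown on the board: (284,169), (281,193), (278,219)
- purple at (321,275), a look-alike
- turquoise at (250,285) and (223,298), look-alikes

I choose the three brown ones. Next I measure them, the lids, the box and the scoop.

```bash
cat >> h.py <<'E'
def brown(c):
    hsv=cv2.cvtColor(c["image"],cv2.COLOR_RGB2HSV)
    return cv2.inRange(hsv,(5,110,80),(18,255,255))
def biscuits(names=("top","side")):
    for n in names:
        c=capture(n); W=cloud(c); m=brown(c)
        k,lab,st,_=cv2.connectedComponentsWithStats(m)
        for i in range(1,k):
            if not 40<st[i,4]<900: continue
            q=W[lab==i]; q=q[np.isfinite(q[:,0])]
            zt=np.percentile(q[:,2],95); t=q[q[:,2]>zt-0.005]
            cc=cv2.minEnclosingCircle(t[:,:2].astype(np.float32))
            print(n,"px",st[i,:5],"top z",zt.round(4),"mid",((t[:,:2].max(0)+t[:,:2].min(0))/2).round(4),"circ",np.round(cc[0],4),round(cc[1],4))
def rect(q):
    b=cv2.minAreaRect(q[:,:2].astype(np.float32)); return np.round(b[0],4),np.round(b[1],4),round(b[2],2)
E
python3 - <<'E'
from h import *
biscuits()
for n in ("top","side"):
    c=capture(n); W=cloud(c)
    X,Y,Z=W[...,0],W[...,1],W[...,2]
    for nm,(x,y),rad,z0,z1 in [("L1slab",(0.664,-0.145),.1,.01,.024),("L1bar",(0.664,-0.145),.06,.035,.06),("L2slab",(0.578,-0.347),.09,.01,.024),("L3slab",(0.381,-0.334),.1,.01,.024),("L2bar",(0.578,-0.347),.06,.035,.06),("L3bar",(0.381,-0.334),.06,.035,.06),("boxrim",(0.488,-0.158),.11,.074,.09),("handle",(0.52,0.43),.07,.11,.15),("pan",(0.52,0.297),.06,.07,.09),("scoopall",(0.52,0.297),.11,.094,.115),("platter",(0.52,0.297),.16,.074,.0835),("board",(0.543,0.033),.18,.008,.016)]:
        s=(np.hypot(X-x,Y-y)<rad)&(Z>z0)&(Z<z1)
        k,lab,st,_=cv2.connectedComponentsWithStats(s.astype(np.uint8))
        if k<2: print(n,nm,"none");continue
        i=1+st[1:,4].argmax(); q=W[lab==i] if nm not in("boxrim","scoopall") else W[s]
        print(n,nm,*rect(q),"z",np.median(q[:,2]).round(4),np.percentile(q[:,2],95).round(4),len(q))
c=capture("top"); cv2.imwrite("pics/crop1.png",cv2.resize(c["image"][140:310,210:450,::-1],None,fx=3,fy=3,interpolation=cv2.INTER_CUBIC))
E
```

```text
top px [278 163  13  12 120] top z 0.033 mid [0.6486 0.0172] circ [0.6481 0.0161] 0.0163
top px [275 187  12  12 123] top z 0.0328 mid [0.5832 0.025 ] circ [0.5833 0.0244] 0.0168
top px [273 213  12  12 122] top z 0.0324 mid [0.5134 0.03  ] circ [0.5129 0.0296] 0.0165
side px [260 213  14  13 136] top z 0.0328 mid [0.6453 0.0161] circ [0.6463 0.0149] 0.0184
side px [275 227  14  14 149] top z 0.0327 mid [0.5809 0.0246] circ [0.5817 0.0238] 0.0179
side px [293 243  15  14 163] top z 0.0323 mid [0.5098 0.0298] circ [0.5098 0.0298] 0.0179
top L1slab [ 0.6643 -0.1447] [0.1147 0.1316] 87.91 z 0.0148 0.0191 1759
top L1bar [ 0.664  -0.1448] [0.0144 0.0557] 89.25 z 0.0436 0.0485 125
top L2slab [ 0.5768 -0.3432] [0.1304 0.0982] 9.74 z 0.0147 0.019 1469
top L3slab [ 0.3835 -0.3325] [0.1351 0.15  ] 82.68 z 0.0146 0.0189 2691
top L2bar [ 0.5763 -0.3428] [0.0556 0.0174] 8.32 z 0.0439 0.048 140
top L3bar [ 0.3842 -0.3324] [0.0174 0.0555] 81.36 z 0.0427 0.0476 150
top boxrim [ 0.4869 -0.1582] [0.131  0.1171] 3.47 z 0.0783 0.0825 408
top handle [0.521  0.4274] [0.0181 0.1017] 0.14 z 0.1303 0.1348 32
[... 424 characters left out ...]
e L2slab [ 0.5753 -0.3449] [0.1326 0.1017] 7.7 z 0.0167 0.0197 768
side L3slab [ 0.3886 -0.3349] [0.1402 0.1416] 82.52 z 0.0165 0.0192 1040
side L2bar [ 0.5753 -0.3444] [0.0585 0.0207] 5.78 z 0.0444 0.0483 115
side L3bar [ 0.3835 -0.3331] [0.0211 0.0512] 75.78 z 0.0444 0.0482 119
side boxrim [ 0.485  -0.1593] [0.1332 0.1213] 3.28 z 0.0794 0.0822 533
side handle [0.5199 0.4262] [0.1025 0.0205] 88.13 z 0.1309 0.1347 735
side pan [0.529  0.2968] [0.1195 0.0728] 88.61 z 0.0827 0.0856 1564
side scoopall [0.5195 0.323 ] [0.1634 0.0946] 89.6 z 0.1007 0.1073 680
side platter [0.5204 0.2884] [0.194  0.2117] 2.98 z 0.0809 0.0831 6044
side board [0.5445 0.0307] [0.3039 0.1428] 0.36 z 0.0125 0.0148 4600
```

View pics/crop1.png

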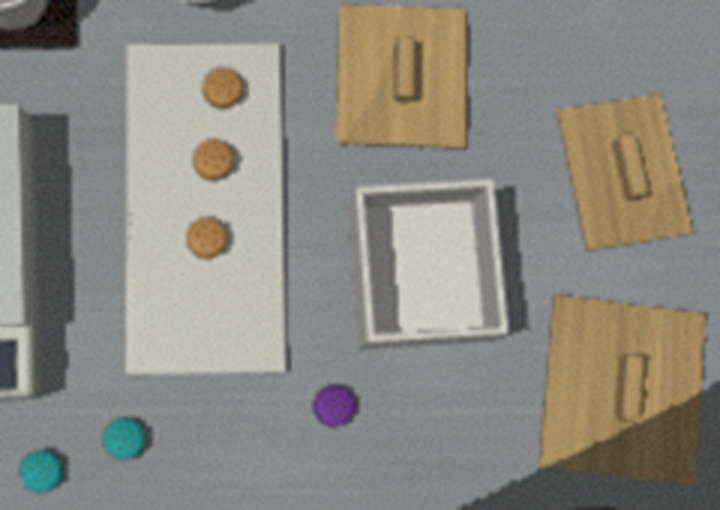

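The brown trio on the board are the biscuits, with their tops at z ≈ 0.031. The lid at (0.663,-0.146) measures 115x132 mm, so it is lid A. I start with the biscuit at (0.511,0.030), jaws along y.

```bash
cat > go.py <<'E'
import sys
from h import *
x,y,z,yaw=map(float,sys.argv[1:5])
s,M=tool(); d=M.T@(np.array([x,y,z])-s["tcp_pos"])
cy=s["eef_rot"][2]; a=(yaw-cy+180)%360-180
print("d",d.round(4),"roll",round(-np.radians(a),4),"rows",round(max(np.linalg.norm(d)/.0625,abs(a)/10.7),1), "now",s["tcp_pos"].round(4),s["eef_rot"].round(1),"j6",s["joints"][5].round(1),"F",s["contact_force"].round(1),"t",round(s["time_s"],2))
E
python3 go.py 0.511 0.030 0.2 180
```

```text
d [-0.4922  0.5344  0.0456] roll 0.3368 rows 11.6 now [ 0.223  -0.6371  0.2455] [ 180.    -0.  -160.7] j6 -16.5 F [ 0.2  0.4 -0.4] t 1.55
```

Call:
step_arm(motion=[[0.06,-0.04,0.045,0,0.15],[0.06,-0.08,0.09,0,0.337],[0.06,-0.12,0.135,0,0.337],[0.06,-0.165,0.18,0,0.337],[0.06,-0.205,0.225,0,0.337]])

```text
time_s: 2.17
tcp_pos: [0.3428, -0.3553, 0.2458]
eef_rot: [-180.0, 0.0, 180.0]
contact_force: [1.6, 0.2, -0.1]
gripper_width: 0.0601
```

```bash
python3 go.py 0.511 0.030 0.2 180
```

```text
d [-0.168   0.3854  0.0458] roll -0.0004 rows 6.8 now [ 0.3428 -0.3553  0.2458] [-180.    0.  180.] j6 -66.9 F [ 1.6  0.2 -0.1] t 2.17
```

Call:
step_arm(motion=[[0.06,-0.024,0.055,0,0],[0.06,-0.048,0.11,0,0],[0.06,-0.072,0.165,0,0],[0.06,-0.096,0.22,0.02,0],[0.06,-0.12,0.275,0.03,0]])

```text
time_s: 2.8
tcp_pos: [0.4625, -0.08, 0.2154]
eef_rot: [180.0, 0.0, -180.0]
contact_force: [1.3, -0.5, -0.5]
gripper_width: 0.0599
```

Call:
step_arm(motion=[[0.06,-0.024,0.055,0.02,0],[0.06,-0.048,0.11,0.05,0],[0.06,-0.048,0.11,0.09,0],[0.06,-0.048,0.11,0.12,0],[0.06,-0.048,0.11,0.12,0]])

```text
time_s: 3.42
tcp_pos: [0.5088, 0.0276, 0.0938]
eef_rot: [-179.9, -0.2, 180.0]
contact_force: [0.2, -0.9, 1.2]
gripper_width: 0.0599
```

```bash
python3 go.py 0.511 0.030 0.034 180;python3 -c "
from h import *
biscuits()"
```

```text
d [-0.0024  0.0025  0.0597] roll -0.0 rows 1.0 now [0.5088 0.0276 0.0938] [-179.9   -0.2  180. ] j6 -115.2 F [ 0.2 -0.9  1.2] t 3.42
side px [339  95  14   7  41] top z -0.6831 mid [ 2.0104 -1.9163] circ [ 2.0102 -1.9141] 0.0375
side px [260 218  10   8  42] top z 0.0299 mid [0.6461 0.029 ] circ [0.6461 0.0261] 0.0112
side px [275 229   9  12  75] top z 0.0323 mid [0.536  0.0698] circ [0.536  0.0711] 0.0737
```

Call:
step_arm(motion=[[0.06,-0.002,0.002,0.03,0],[0.06,-0.002,0.002,0.057,0],[0.06,-0.002,0.002,0.059,0],[0.06,-0.002,0.002,0.059,0]])

```text
time_s: 4.03
tcp_pos: [0.5133, 0.0302, 0.0381]
eef_rot: [180.0, 0.1, 180.0]
contact_force: [0.2, 0.3, 0.8]
gripper_width: 0.0601
```

Call:
step_arm(motion=[[0.03,0,0,0,0],[0.025,0,0,0,0],[0.025,0,0,0,0],[0.025,0,0,0,0]], newtons=15)

```text
time_s: 4.53
tcp_pos: [0.5125, 0.0301, 0.037]
eef_rot: [180.0, 0.0, -180.0]
contact_force: [-1.0, 0.7, 5.9]
gripper_width: 0.0354
```

Call:
step_arm(motion=[[0.025,0,0,-0.06,0],[0.025,0,0.03,-0.12,0],[0.025,0.003,0.09,-0.133,0],[0.025,0.006,0.15,-0.133,0],[0.025,0.01,0.21,-0.133,0]])

```text
time_s: 5.15
tcp_pos: [0.502, 0.2419, 0.1701]
eef_rot: [179.9, 0.0, 180.0]
contact_force: [1.3, -0.3, -0.7]
gripper_width: 0.0357
```

Call:
step_arm(motion=[[0.025,0.002,0.06,0,0],[0.025,0.002,0.08,0,0],[0.025,0.002,0.08,0,0],[0.025,0.002,0.08,0,0]])

```text
time_s: 5.65
tcp_pos: [0.5001, 0.3189, 0.1693]
eef_rot: [-180.0, -0.0, 180.0]
contact_force: [-0.7, 0.4, -0.3]
gripper_width: 0.0354
```

```bash
python3 go.py 0.50 0.319 0.107 180;python3 - <<'E'
from h import *
c=capture("side"); cv2.imwrite("pics/s1.png",cv2.resize(c["image"][100:350,80:430,::-1],None,fx=2,fy=2))
E
```

```text
d [0.     0.0001 0.0623] roll -0.0008 rows 1.0 now [0.5001 0.3189 0.1693] [-180.   -0.  180.] j6 -141.4 F [-0.7  0.4 -0.3] t 5.65
```

View pics/s1.png

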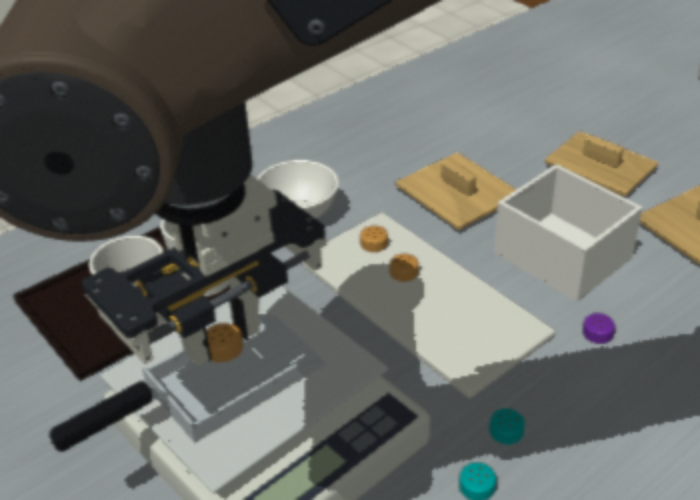

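```bash
python3 - <<'E'
from h import *
c=capture("side"); W=cloud(c); m=brown(c)
v,u=np.nonzero(m)
k,lab,st,_=cv2.connectedComponentsWithStats(m)
for i in range(1,k):
    if st[i,4]<40: continue
    q=W[lab==i]; q=q[np.isfinite(q[:,0])]; c0=np.median(q,0); q=q[np.linalg.norm(q-c0,axis=1)<.025]
    w,V=np.linalg.eigh(np.cov(q.T)); print(st[i],c0.round(4),"normal",V[:,0].round(2),np.sqrt(w).round(4),q.min(0).round(3),q.max(0).round(3))
cv2.imwrite("pics/s2.png",cv2.resize(c["image"][230:300,150:240,::-1],None,fx=8,fy=8,interpolation=cv2.INTER_CUBIC))
E
```

```text
[537  80  23  66 780] [ 0.5174 -1.4267 -0.1503] normal [ 0.09 -1.   -0.01] [0.0057 0.0117 0.0123] [ 0.494 -1.444 -0.172] [ 0.539 -1.413 -0.126]
[319  85  40  18 317] [ 2.1124 -1.9148 -0.6962] normal [-0.12  0.99 -0.04] [0.0084 0.0107 0.0133] [ 2.096 -1.931 -0.715] [ 2.131 -1.903 -0.672]
[260 213  14  13 141] [0.6416 0.0185 0.0294] normal [ 0.3  -0.18 -0.94] [0.0037 0.0086 0.0093] [0.63  0.    0.015] [0.663 0.035 0.034]
[275 227  14  14 157] [0.576  0.0275 0.0295] normal [-0.31  0.19  0.93] [0.004  0.0086 0.0094] [0.564 0.009 0.013] [0.597 0.042 0.034]
[184 262  17  19 248] [0.4899 0.3182 0.1616] normal [-0.37  0.06  0.93] [0.0039 0.0075 0.0097] [0.481 0.298 0.146] [0.513 0.333 0.165]
```

View pics/s2.png

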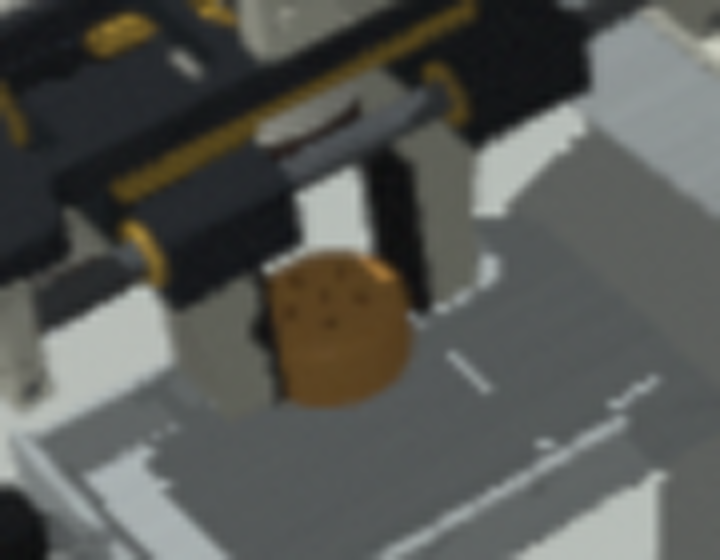

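It is held level, underside about 26 mm below the TCP. I lower it into the pan.

Call:
step_arm(motion=[[0.025,0,0,0.045,0],[0.025,0,0,0.06,0],[0.025,0,0,0.0615,0],[0.025,0,0,0.0615,0]])

```text
time_s: 6.25
tcp_pos: [0.5009, 0.3202, 0.1091]
eef_rot: [180.0, 0.1, 180.0]
contact_force: [-0.4, 1.8, -0.2]
gripper_width: 0.0354
```

Call:
step_arm(motion=[[0.042,0,0,0,0],[0.044,0,0,0,0],[0.044,0,0,0,0],[0.044,0,0,-0.03,0],[0.044,0,0,-0.07,0]])

```text
time_s: 6.88
tcp_pos: [0.4998, 0.3195, 0.178]
eef_rot: [-179.9, -0.1, 180.0]
contact_force: [0.4, -0.2, 0.0]
gripper_width: 0.0438
```

```bash
python3 go.py 0.5822 0.0245 0.17 180;python3 - <<'E'
from h import *
biscuits(("side",))
c=capture("side"); cv2.imwrite("pics/s3.png",cv2.resize(c["image"][200:350,80:330,::-1],None,fx=3,fy=3))
E
```

```text
d [-0.0825 -0.295   0.0084] roll -0.0002 rows 4.9 now [0.4998 0.3195 0.178 ] [-1.799e+02 -1.000e-01  1.800e+02] j6 -141.5 F [ 0.4 -0.2  0. ] t 6.88
side px [537  80  23  66 780] top z -0.0235 mid [ 0.5373 -1.4264] circ [ 0.5383 -1.4264] 0.0123
side px [314  83  45  20 371] top z -0.6586 mid [ 2.1017 -1.9096] circ [ 2.1017 -1.9223] 0.1722
side px [261 213  13  13 140] top z 0.0327 mid [0.646  0.0152] circ [0.6462 0.0158] 0.0172
side px [275 227  14  14 156] top z 0.0325 mid [0.5797 0.0249] circ [0.5805 0.025 ] 0.0182
side px [185 285  18  18 222] top z 0.1026 mid [0.5001 0.3193] circ [0.4997 0.32  ] 0.0179
```

View pics/s3.png

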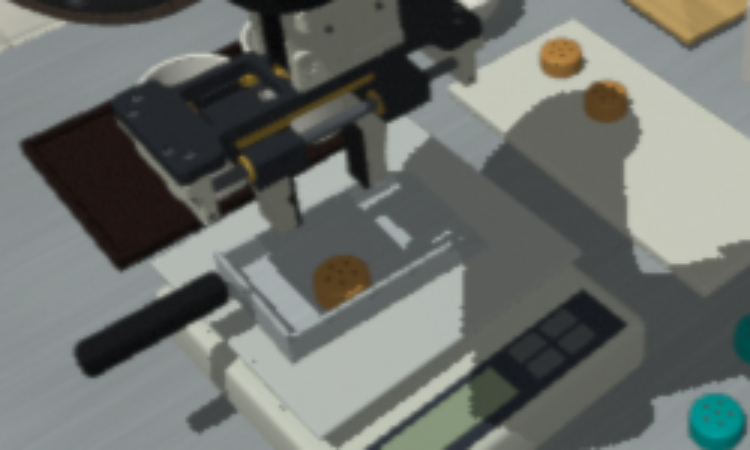

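The first biscuit lies flat in the pan at (0.500,0.320). On to the second at (0.581,0.0245).

Call:
step_arm(motion=[[0.06,-0.016,-0.059,0,0],[0.06,-0.032,-0.118,0,0],[0.06,-0.048,-0.177,0,0],[0.06,-0.064,-0.236,0.02,0],[0.06,-0.0805,-0.295,0.04,0]])

```text
time_s: 7.6
tcp_pos: [0.5802, 0.0268, 0.1392]
eef_rot: [180.0, 0.1, -180.0]
contact_force: [1.7, 0.7, -0.7]
gripper_width: 0.06
```

Call:
step_arm(motion=[[0.06,0,0,0.05,0],[0.06,0,0,0.09,0],[0.06,0,0,0.102,0],[0.06,0,0,0.103,0],[0.06,0,0,0.103,0]])

```text
time_s: 8.22
tcp_pos: [0.5809, 0.0291, 0.0377]
eef_rot: [180.0, 0.1, -180.0]
contact_force: [0.0, -1.7, 0.3]
gripper_width: 0.0596
```

Call:
step_arm(motion=[[0.03,0,0,0,0],[0.025,0,0,0,0],[0.025,0,0,0,0],[0.025,0,0,0,0]], newtons=15)

```text
time_s: 8.72
tcp_pos: [0.58, 0.0285, 0.0367]
eef_rot: [180.0, 0.0, 180.0]
contact_force: [-1.9, -0.0, 5.3]
gripper_width: 0.0354
```

Call:
step_arm(motion=[[0.025,0,0,-0.06,0],[0.025,0,0.03,-0.12,0],[0.025,0.013,0.09,-0.133,0],[0.025,0.026,0.15,-0.133,0],[0.025,0.039,0.21,-0.133,0]])

```text
time_s: 9.35
tcp_pos: [0.5405, 0.2393, 0.1698]
eef_rot: [180.0, 0.0, 180.0]
contact_force: [0.9, -0.9, -0.7]
gripper_width: 0.0353
```

Call:
step_arm(motion=[[0.025,0,0.06,0,0],[0.025,0,0.08,0,0],[0.025,0,0.08,0,0],[0.025,0,0.08,0,0]])

```text
time_s: 9.85
tcp_pos: [0.5408, 0.3165, 0.1689]
eef_rot: [-180.0, -0.0, 180.0]
contact_force: [0.8, -0.7, 0.0]
gripper_width: 0.0356
```

```bash
python3 go.py 0.541 0.319 0.109 180;python3 - <<'E'
from h import *
biscuits(("side",))
c=capture("side"); cv2.imwrite("pics/s4.png",cv2.resize(c["image"][200:350,80:330,::-1],None,fx=3,fy=3))
E
```

```text
d [-0.0002  0.0025  0.0599] roll -0.0008 rows 1.0 now [0.5408 0.3165 0.1689] [-180.   -0.  180.] j6 -138.2 F [ 0.8 -0.7  0. ] t 9.85
side px [311  78  48  25 452] top z -0.6584 mid [ 2.1594 -1.9027] circ [ 2.1594 -1.9144] 0.2302
side px [260 213  14  13 145] top z 0.0321 mid [0.6464 0.0156] circ [0.6467 0.0143] 0.0183
side px [173 249  16  18 204] top z 0.1638 mid [0.5407 0.3138] circ [0.5406 0.315 ] 0.0168
side px [184 285  19  18 242] top z 0.1022 mid [0.4994 0.3192] circ [0.4998 0.3193] 0.0177
```

View pics/s4.png

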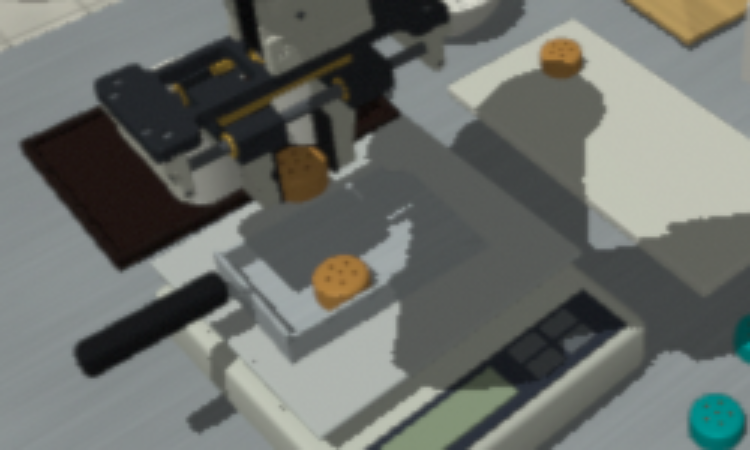

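Call:
step_arm(motion=[[0.025,0,0.0025,0.045,0],[0.025,0,0.0025,0.06,0],[0.025,0,0.0025,0.061,0],[0.025,0,0.0025,0.061,0]])

```text
time_s: 10.45
tcp_pos: [0.5413, 0.3197, 0.1086]
eef_rot: [-180.0, 0.0, 180.0]
contact_force: [-0.8, -0.1, 0.0]
gripper_width: 0.0355
```

Call:
step_arm(motion=[[0.042,0,0,0,0],[0.044,0,0,0,0],[0.044,0,0,0,0],[0.044,0,0,-0.03,0],[0.044,0,0,-0.07,0]])

```text
time_s: 11.08
tcp_pos: [0.5405, 0.3197, 0.178]
eef_rot: [-179.9, -0.1, 180.0]
contact_force: [0.9, 0.2, -0.6]
gripper_width: 0.0444
```

```bash
python3 -c "
from h import *
biscuits(('side',))"; python3 go.py 0.6465 0.016 0.14 180
```

```text
side px [311  78  48  25 453] top z -0.6583 mid [ 2.1594 -1.8979] circ [ 2.1594 -1.9146] 0.2298
side px [260 213  14  13 145] top z 0.0325 mid [0.648  0.0156] circ [0.6471 0.0165] 0.0181
side px [172 269  19  19 256] top z 0.1148 mid [0.5463 0.3188] circ [0.542  0.3188] 0.016
side px [184 285  19  18 243] top z 0.1023 mid [0.5003 0.3194] circ [0.5009 0.3192] 0.0179
d [-0.1029 -0.3056  0.0445] roll 0.0011 rows 5.2 now [0.543  0.3214 0.1849] [ 179.8    0.3 -179.9] j6 -138.4 F [1.7 1.5 5.7] t 11.12
```

```bash
python3 - <<'E'
from h import *
biscuits(("side",)); print(r.get_state()["contact_force"],r.get_state()["tcp_pos"])
c=capture("side"); cv2.imwrite("pics/s5.png",cv2.resize(c["image"][220:340,100:280,::-1],None,fx=4,fy=4))
E
```

```text
side px [311  78  48  25 452] top z -0.6559 mid [ 2.1536 -1.9019] circ [ 2.1536 -1.9082] 0.228
side px [261 213  13  13 144] top z 0.0324 mid [0.647  0.0159] circ [0.6466 0.0159] 0.0168
side px [172 269  19  19 254] top z 0.1154 mid [0.5457 0.3193] circ [0.5428 0.3193] 0.0159
side px [184 285  19  18 240] top z 0.1024 mid [0.4999 0.3197] circ [0.5005 0.3189] 0.0178
[ 0.43318669  0.53012124 -0.13545449] [0.54307161 0.32168806 0.18323576]
```

View pics/s5.png

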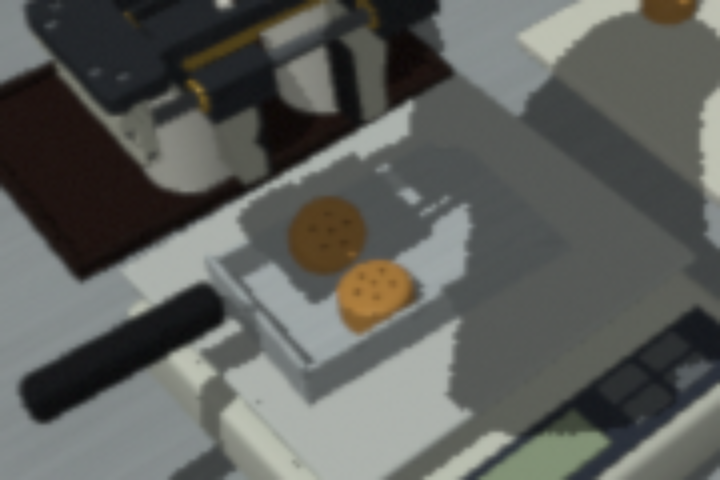

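```bash
python3 - <<'E'
from h import *
for n in ("side","top"):
    c=capture(n); W=cloud(c); m=brown(c)
    k,lab,st,_=cv2.connectedComponentsWithStats(m)
    for i in range(1,k):
        q=W[lab==i]; q=q[np.isfinite(q[:,0])]
        if len(q)<30: continue
        c0=np.median(q,0)
        if c0[1]<0.2: continue
        hi=[]
        for a in range(0,1):
            pass
        w,V=np.linalg.eigh(np.cov(q.T)); print(n,st[i],c0.round(4),V[:,0].round(2),np.sqrt(w).round(4),q.min(0).round(3),q.max(0).round(3))
        if c0[0]>0.52:
            for e in np.linspace(.52,.57,11):
                t=q[abs(q[:,0]-e)<.0025]
                if len(t): print(round(e,3),np.median(t[:,2]).round(4),t[:,1].min().round(3),t[:,1].max().round(3))
E
```

```text
side [172 269  19  19 257] [0.5378 0.3207 0.1062] [ 0.63 -0.11 -0.76] [0.0022 0.0088 0.0093] [0.524 0.302 0.09 ] [0.553 0.336 0.118]
0.525 0.0976 0.311 0.327
0.53 0.1002 0.305 0.333
0.535 0.1044 0.302 0.336
0.54 0.1081 0.302 0.336
0.545 0.1125 0.305 0.336
0.55 0.1155 0.309 0.334
0.555 0.1139 0.311 0.311
side [184 285  19  18 240] [0.4973 0.3218 0.1004] [-0.09  0.11  0.99] [0.0026 0.0085 0.0094] [0.483 0.303 0.085] [0.518 0.337 0.104]
top [155 212  15  14 149] [0.5007 0.319  0.0984] [-0.01 -0.03  1.  ] [0.0027 0.0083 0.0088] [0.485 0.304 0.083] [0.518 0.337 0.106]
```

Biscuit 2 is leaning about 38° on the +x side wall of the pan. I close the fingers and gently press its high edge down.

```bash
python3 go.py 0.549 0.3195 0.125 180
```

```text
d [-0.0082 -0.0006  0.0531] roll -0.0003 rows 0.9 now [0.5408 0.3201 0.1781] [180.  -0. 180.] j6 -138.4 F [-0.4 -0.4  0.6] t 11.32
```

Call:
step_arm(motion=[[0.0,-0.008,0,0,0],[0.0,-0.008,0,0,0],[0.0,-0.008,0,0.02,0],[0.0,-0.008,0,0.035,0],[0.0,-0.008,0,0.042,0]])

```text
time_s: 11.95
tcp_pos: [0.5488, 0.3198, 0.135]
eef_rot: [-179.9, -0.1, 180.0]
contact_force: [-4.2, 0.1, 14.0]
gripper_width: 0.002
```

Call:
step_arm(motion=[[0.0,0,0,0.004,0],[0.0,0,0,0.008,0],[0.0,0,0,0.012,0],[0.0,0,0,0.015,0],[0.0,0,0,0.015,0]])

```text
time_s: 12.58
tcp_pos: [0.5525, 0.3219, 0.1332]
eef_rot: [179.7, 0.7, -179.8]
contact_force: [-21.6, -8.4, 68.3]
gripper_width: 0.0005
```

```bash
python3 - <<'E'
from h import *
biscuits(("side",)); print(r.get_state()["contact_force"],r.get_state()["tcp_pos"])
c=capture("side"); cv2.imwrite("pics/s6.png",cv2.resize(c["image"][220:340,100:280,::-1],None,fx=4,fy=4))
E
```

```text
side px [310  79  49  24 446] top z -0.6597 mid [ 2.1469 -1.9073] circ [ 2.1469 -1.9189] 0.2157
side px [260 213  14  13 140] top z 0.0321 mid [0.6467 0.0155] circ [0.6464 0.0145] 0.0192
side px [172 271  31  30 444] top z 0.11 mid [0.5158 0.3202] circ [0.5165 0.3238] 0.0336
[-20.06404134  -9.08064082  68.05860133] [0.55252898 0.3218976  0.13325692]
```

View pics/s6.png

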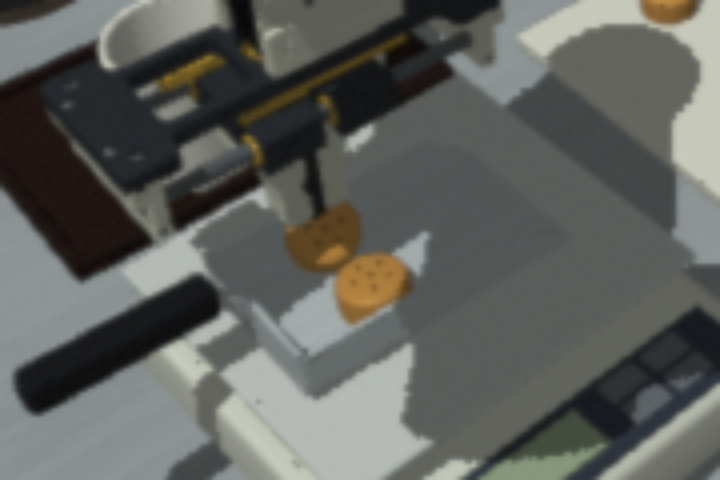

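Call:
step_arm(motion=[[0.0,0,0,-0.02,0],[0.0,0,0,-0.04,0],[0.0,0,0,-0.058,0],[0.044,0,0,-0.058,0],[0.044,0,0,-0.058,0]])

```text
time_s: 13.3
tcp_pos: [0.5487, 0.3199, 0.1785]
eef_rot: [-180.0, -0.0, 180.0]
contact_force: [-0.1, 0.1, -0.5]
gripper_width: 0.0149
```

```bash
cat > look.py <<'E'
from h import *
import sys
print(r.get_state()["contact_force"].round(1),r.get_state()["tcp_pos"].round(4),r.get_state()["time_s"])
for n in ("side","top"):
    c=capture(n); W=cloud(c); m=brown(c)
    k,lab,st,_=cv2.connectedComponentsWithStats(m)
    for i in range(1,k):
        q=W[lab==i]; q=q[np.isfinite(q[:,0])]
        if len(q)<30 or not (0.2<np.median(q[:,1])<.45): continue
        w,V=np.linalg.eigh(np.cov(q.T)); print(n,st[i],np.median(q,0).round(4),V[:,0].round(2),np.sqrt(w).round(4),q.min(0).round(3),q.max(0).round(3))
    if n=="side": cv2.imwrite(sys.argv[1],cv2.resize(c["image"][210:350,90:300,::-1],None,fx=3.5,fy=3.5))
    X,Y,Z=W[...,0],W[...,1],W[...,2]
    for nm,(x,y),rad,z0,z1 in [("handle",(0.52,0.43),.08,.11,.15),("scoopall",(0.52,0.297),.11,.094,.104)]:
        s=(np.hypot(X-x,Y-y)<rad)&(Z>z0)&(Z<z1)&(m==0)
        if s.sum()>20: print(n,nm,*rect(W[s]),np.median(Z[s]).round(4))
E
python3 look.py pics/s7.png
```

```text
[-0.1  0.1 -0.5] [0.5487 0.3199 0.1785] 13.3
side [173 270  30  33 502] [0.5258 0.3208 0.1012] [ 0.19 -0.12 -0.97] [0.0041 0.0092 0.0214] [0.483 0.302 0.083] [0.552 0.336 0.117]
side handle [0.52   0.4251] [0.1052 0.0197] 89.51 0.1308
side scoopall [0.519  0.3056] [0.1385 0.0934] 88.81 0.0995
top [155 212  15  14 151] [0.5021 0.3182 0.0986] [ 0.01 -0.02  1.  ] [0.0027 0.0084 0.0089] [0.485 0.303 0.089] [0.518 0.336 0.106]
top handle [0.5216 0.4266] [0.1031 0.0184] 88.09 0.1304
top scoopall [0.5196 0.3101] [0.1309 0.0894] 89.66 0.1002
```

View pics/s7.png

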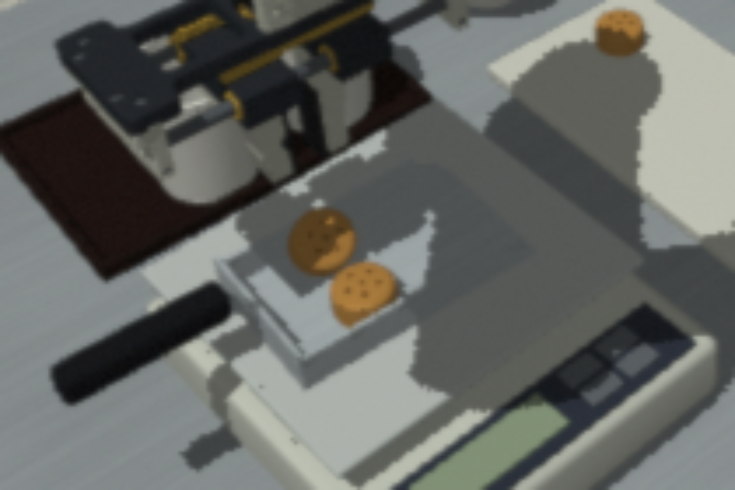

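Call:
step_arm(motion=[[0.044,0.007,0,0,0],[0.044,0.007,0,0,0],[0.044,0.007,0,0,0],[0.044,0.007,0,0.03,0],[0.044,0.007,0,0.04,0]])

```text
time_s: 14.02
tcp_pos: [0.5413, 0.3195, 0.1376]
eef_rot: [-179.9, -0.1, 180.0]
contact_force: [-0.8, 0.4, 0.2]
gripper_width: 0.0437
```

Call:
step_arm(motion=[[0.044,0,0,0.015,0],[0.044,0,0,0.026,0],[0.044,0,0,0.026,0]])

```text
time_s: 14.4
tcp_pos: [0.5417, 0.3198, 0.1123]
eef_rot: [-179.9, -0.1, 180.0]
contact_force: [0.6, 0.6, 0.5]
gripper_width: 0.044
```

Call:
step_arm(motion=[[0.025,0,0,0,0],[0.025,0,0,0,0],[0.025,0,0,0,0],[0.025,0,0,-0.03,0],[0.025,0,0,-0.055,0]], newtons=8)

```text
time_s: 15.02
tcp_pos: [0.5421, 0.3201, 0.1692]
eef_rot: [-180.0, 0.0, 180.0]
contact_force: [0.6, -0.0, -0.1]
gripper_width: 0.0358
```

```bash
python3 look.py pics/s8.png
```

```text
[ 0.6 -0.  -0.1] [0.5421 0.3201 0.1692] 15.025
side [171 249  17  19 238] [0.5348 0.3191 0.1614] [ 0.64 -0.04 -0.77] [0.0022 0.0078 0.0095] [0.524 0.3   0.143] [0.55  0.333 0.173]
side [184 285  19  18 242] [0.4971 0.3213 0.1001] [-0.09  0.12  0.99] [0.0027 0.0086 0.0095] [0.483 0.303 0.084] [0.518 0.337 0.104]
side handle [0.5203 0.426 ] [0.1033 0.0195] 88.88 0.1309
side scoopall [0.5189 0.3087] [0.1348 0.0945] 89.41 0.0999
top [155 212  15  14 147] [0.502  0.3182 0.098 ] [-0.01 -0.03  1.  ] [0.0025 0.0082 0.0089] [0.485 0.302 0.092] [0.518 0.336 0.104]
top handle [0.5212 0.427 ] [0.1041 0.018 ] 87.42 0.1302
top scoopall [0.5199 0.3083] [0.1356 0.0904] 89.02 0.0999
```

View pics/s8.png

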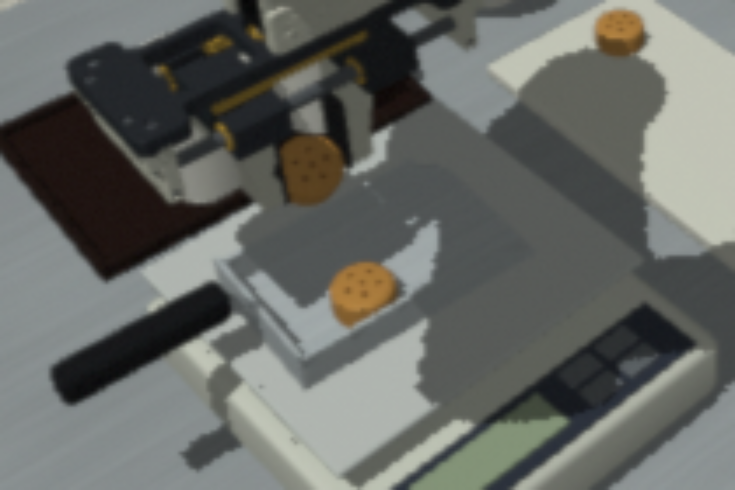

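Call:
step_arm(motion=[[0.025,0.0215,-0.04,0,0],[0.025,0.0215,-0.063,0,0],[0.025,0.0215,-0.063,0.03,0],[0.025,0.0215,-0.063,0.05,0],[0.025,0.0215,-0.063,0.053,0]], newtons=6)

```text
time_s: 15.75
tcp_pos: [0.5201, 0.2562, 0.1138]
eef_rot: [-179.9, -0.1, 180.0]
contact_force: [-0.3, -0.2, -0.1]
gripper_width: 0.0355
```

Call:
step_arm(motion=[[0.025,0,0,0.003,0],[0.025,0,0,0.006,0],[0.025,0,0,0.009,0],[0.025,0,0,0.009,0]], newtons=3)

```text
time_s: 16.25
tcp_pos: [0.5206, 0.2573, 0.1063]
eef_rot: [180.0, 0.0, 180.0]
contact_force: [1.1, 0.1, 1.5]
gripper_width: 0.0357
```

```bash
python3 look.py pics/s9.png
```

```text
[1.1 0.1 1.5] [0.5206 0.2573 0.1063] 16.25
side [210 262  14  19 193] [0.512  0.2569 0.1023] [ 0.56 -0.05 -0.82] [0.0037 0.0068 0.0094] [0.502 0.24  0.084] [0.531 0.271 0.108]
side [185 285  18  18 230] [0.4966 0.3214 0.1   ] [-0.1   0.13  0.99] [0.0026 0.0082 0.0095] [0.483 0.303 0.086] [0.517 0.337 0.104]
side handle [0.5202 0.4257] [0.1042 0.0195] 88.56 0.1309
side scoopall [0.5191 0.2985] [0.1534 0.0933] 89.04 0.0997
top [155 219  13   7  37] [0.4896 0.3176 0.0992] [ 0.97 -0.25  0.03] [0.0023 0.0081 0.0318] [0.483 0.294 0.088] [0.498 0.333 0.174]
top scoopall [0.4857 0.3117] [0.1278 0.0223] 88.59 0.0995
```

View pics/s9.png

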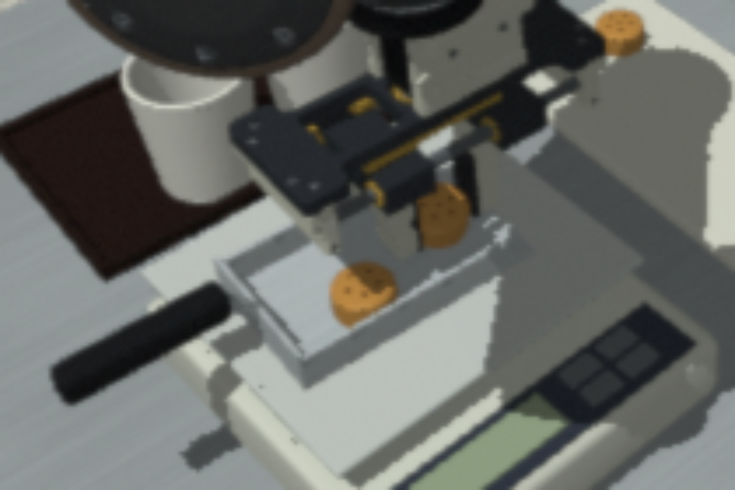

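Nearly flat now (top at about 0.106). I release and look.

Call:
step_arm(motion=[[0.044,0,0,0,0],[0.044,0,0,0,0],[0.044,0,0,0,0],[0.044,0,0,-0.035,0],[0.044,0,0,-0.075,0]])

```text
time_s: 16.98
tcp_pos: [0.52, 0.2567, 0.1813]
eef_rot: [-179.9, -0.1, 180.0]
contact_force: [0.1, 0.6, 0.6]
gripper_width: 0.0439
```

```bash
python3 look.py pics/s10.png; python3 go.py 0.6465 0.016 0.14 180; python3 -c "
from h import *
biscuits(('side',))"
```

```text
[0.1 0.6 0.6] [0.52   0.2567 0.1813] 16.975
side [206 264  18  17 219] [0.5147 0.2594 0.0995] [-0.29  0.14  0.95] [0.004  0.0088 0.0095] [0.504 0.24  0.084] [0.537 0.273 0.104]
side [185 285  18  18 235] [0.4965 0.3215 0.1001] [-0.12  0.14  0.98] [0.0027 0.0082 0.0094] [0.483 0.303 0.086] [0.515 0.337 0.103]
side handle [0.5239 0.4193] [0.042  0.1142] 17.93 0.131
side scoopall [0.519  0.3074] [0.1378 0.094 ] 88.76 0.0998
top [155 213  14  13 129] [0.4978 0.3158 0.0983] [0.9  0.39 0.17] [0.0066 0.0088 0.0398] [0.484 0.283 0.092] [0.516 0.336 0.248]
top scoopall [0.5066 0.3104] [0.1292 0.0655] 87.27 0.0998
d [-0.1235 -0.2428  0.0456] roll 0.0006 rows 4.4 now [0.5225 0.2585 0.1859] [ 179.8    0.3 -180. ] j6 -135.6 F [ 0.7 -0.4  0.1] t 17.07
side px [311  78  48  26 453] top z -0.6588 mid [ 2.1538 -1.9054] circ [ 2.1538 -1.9142] 0.226
side px [537  80  23  66 781] top z -0.0206 mid [ 0.5359 -1.4257] circ [ 0.536  -1.4278] 0.0149
side px [260 213  14  13 140] top z 0.0327 mid [0.6463 0.0154] circ [0.6468 0.0154] 0.0178
side px [206 264  17  17 214] top z 0.1022 mid [0.5207 0.256 ] circ [0.5206 0.256 ] 0.0171
side px [185 285  18  18 235] top z 0.1023 mid [0.5003 0.3202] circ [0.501  0.3201] 0.0181
```

View pics/s10.png

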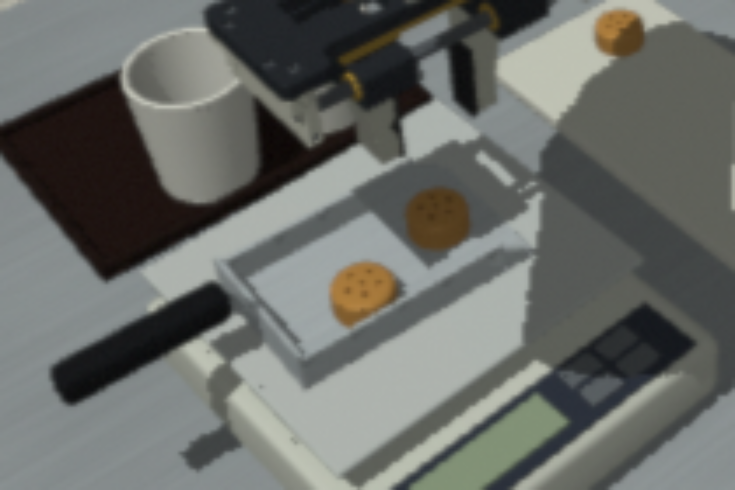

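Two lie flat now. On to the third at (0.647,0.016).

Call:
step_arm(motion=[[0.06,-0.03,-0.055,0,0],[0.06,-0.058,-0.11,0,0],[0.06,-0.088,-0.165,0,0],[0.06,-0.115,-0.22,0.02,0],[0.06,-0.1265,-0.2405,0.04,0]])

```text
time_s: 17.75
tcp_pos: [0.6474, 0.0136, 0.1396]
eef_rot: [-180.0, -0.1, 179.8]
contact_force: [0.1, 0.7, 0.9]
gripper_width: 0.0601
```

Call:
step_arm(motion=[[0.06,0,0,0,0],[0.06,0,0,0.05,0],[0.06,0,0,0.085,0],[0.06,0,0,0.085,0]])

```text
time_s: 18.25
tcp_pos: [0.6446, 0.0168, 0.0536]
eef_rot: [-179.9, -0.3, -180.0]
contact_force: [-0.8, 0.7, -0.1]
gripper_width: 0.0601
```

```bash
python3 go.py 0.647 0.016 0.0385 180
```

```text
d [-0.0024 -0.0008  0.0151] roll 0.0002 rows 0.2 now [0.6446 0.0168 0.0536] [-179.9   -0.3 -180. ] j6 -108.7 F [-0.8  0.7 -0.1] t 18.25
```

Call:
step_arm(motion=[[0.06,-0.002,0,0.015,0],[0.06,-0.002,0,0.015,0],[0.025,-0.002,0,0.015,0],[0.025,-0.002,0,0.015,0],[0.025,-0.002,0,0.015,0]], newtons=8)

```text
time_s: 18.88
tcp_pos: [0.6492, 0.0166, 0.0418]
eef_rot: [180.0, 0.0, 180.0]
contact_force: [0.4, 0.8, 0.2]
gripper_width: 0.0355
```

Call:
step_arm(motion=[[0.025,0,0,0,0],[0.025,0,0,-0.02,0],[0.025,0,0,-0.06,0],[0.025,0,0,-0.1,0],[0.025,0,0,-0.132,0]])

```text
time_s: 19.5
tcp_pos: [0.6491, 0.0166, 0.175]
eef_rot: [180.0, 0.1, 180.0]
contact_force: [-0.3, 0.2, -0.4]
gripper_width: 0.0353
```

Call:
step_arm(motion=[[0.025,0.02,0.055,0,0],[0.025,0.04,0.11,0,0],[0.025,0.06,0.165,0,0],[0.025,0.08,0.22,0,0],[0.025,0.1,0.275,0,0]])

```text
time_s: 20.12
tcp_pos: [0.5481, 0.2933, 0.1734]
eef_rot: [180.0, 0.0, 180.0]
contact_force: [0.6, 0.1, 0.4]
gripper_width: 0.0352
```

```bash
python3 go.py 0.5395 0.319 0.109 180; python3 look.py pics/s11.png
```

```text
d [0.0086 0.0257 0.0644] roll -0.0002 rows 1.1 now [0.5481 0.2933 0.1734] [180.   0. 180.] j6 -136.1 F [0.6 0.1 0.4] t 20.12
[0.6 0.1 0.4] [0.5481 0.2933 0.1734] 20.125
side [182 243  16  18 197] [0.5371 0.2933 0.1605] [-0.33  0.12  0.94] [0.0041 0.0072 0.0098] [0.529 0.275 0.145] [0.563 0.308 0.165]
side [206 264  18  17 240] [0.5157 0.2588 0.0997] [ 0.29 -0.17 -0.94] [0.0037 0.0087 0.0093] [0.504 0.239 0.084] [0.537 0.273 0.103]
side [184 288  18  17 197] [0.4932 0.3259 0.1004] [-0.02  0.08  1.  ] [0.0019 0.0076 0.0093] [0.479 0.308 0.089] [0.512 0.342 0.104]
side handle [0.52   0.4255] [0.1041 0.0207] 89.96 0.131
side scoopall [0.5189 0.3086] [0.1384 0.0933] 89.36 0.0998
top [181 204  14  14 143] [0.5227 0.2563 0.098 ] [-0.05 -0.02  1.  ] [0.0024 0.0081 0.0089] [0.507 0.24  0.09 ] [0.538 0.272 0.106]
top [153 215  14  12 146] [0.4953 0.3237 0.0983] [-0.01 -0.04  1.  ] [0.0022 0.0079 0.009 ] [0.482 0.308 0.09 ] [0.511 0.341 0.103]
top handle [0.5201 0.4228] [0.1118 0.0314] 78.1 0.1299
top scoopall [0.507  0.3085] [0.1348 0.0649] 89.11 0.0996
```

View pics/s11.png

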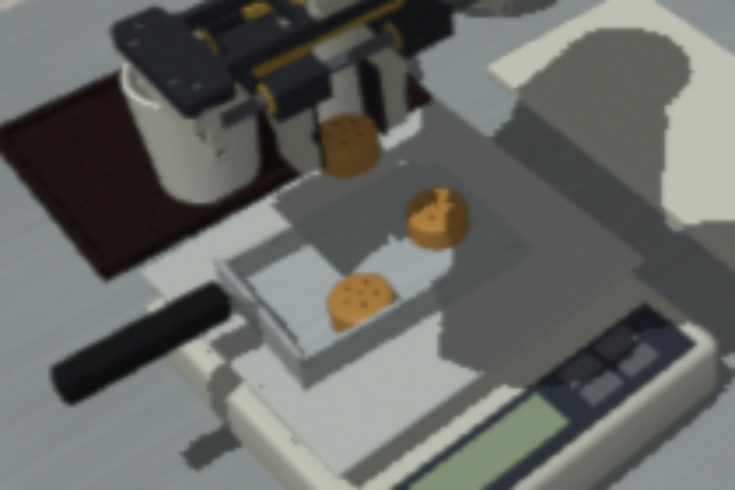

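The held biscuit is level. The biscuit at A was nudged a few mm to (0.495,0.325) but is still flat and clear. I place the third.

Call:
step_arm(motion=[[0.025,0.008,0.0257,0,0],[0.025,0.008,0.0257,0.02,0],[0.025,0.008,0.0257,0.045,0],[0.025,0.008,0.0257,0.059,0],[0.025,0.008,0.0257,0.06,0]])

```text
time_s: 20.85
tcp_pos: [0.5409, 0.3168, 0.1125]
eef_rot: [-179.9, -0.1, 180.0]
contact_force: [-0.2, -1.0, -0.4]
gripper_width: 0.036
```

```bash
python3 go.py 0.5405 0.319 0.1135 180; python3 look.py pics/s12.png
```

```text
d [ 0.0004  0.0022 -0.001 ] roll -0.0005 rows 0.0 now [0.5409 0.3168 0.1125] [-1.799e+02 -1.000e-01  1.800e+02] j6 -138.2 F [-0.2 -1.  -0.4] t 20.85
[-0.2 -1.  -0.4] [0.5409 0.3168 0.1125] 20.85
side [  0 196  16  10  41] [ 2.4088  0.3641 -0.7289] [0.71 0.09 0.7 ] [0.0038 0.0102 0.0252] [ 2.389  0.324 -0.753] [ 2.422  0.405 -0.714]
side [206 264  18  17 242] [0.5153 0.2589 0.0996] [ 0.3  -0.18 -0.94] [0.004  0.0089 0.0094] [0.503 0.24  0.084] [0.538 0.274 0.103]
side [177 273  26  32 438] [0.5228 0.3204 0.1005] [0.02 0.09 1.  ] [0.0038 0.0085 0.022 ] [0.48  0.297 0.086] [0.555 0.342 0.105]
side handle [0.5207 0.4143] [0.0212 0.1268] 0.01 0.1309
side scoopall [0.5181 0.308 ] [0.1369 0.0934] 88.26 0.0998
top [181 211  12   6  38] [0.5132 0.2596 0.0976] [-0.89  0.25  0.39] [0.0027 0.0029 0.0074] [0.508 0.245 0.089] [0.521 0.272 0.103]
top [153 214  14  14 149] [0.4955 0.3233 0.0983] [ 0.02 -0.07  1.  ] [0.0028 0.0083 0.0088] [0.48  0.308 0.087] [0.514 0.342 0.104]
top handle [0.517  0.4107] [0.0883 0.0335] 73.12 0.1287
top scoopall [0.499  0.3085] [0.0488 0.1336] 0.44 0.0998
```

Call:
step_arm(motion=[[0.042,0,0,0,0],[0.042,0,0,0,0],[0.042,0,0,0,0],[0.042,0,0,-0.035,0],[0.042,0,0,-0.085,0]])

```text
time_s: 21.58
tcp_pos: [0.5403, 0.3167, 0.1978]
eef_rot: [-179.9, -0.1, 180.0]
contact_force: [1.0, -0.1, 0.3]
gripper_width: 0.042
```

```bash
python3 look.py pics/s13.png;python3 go.py 0.5205 0.425 0.2 -90
```

```text
[ 1.  -0.1  0.3] [0.5403 0.3167 0.1978] 21.575
side [206 264  17  17 217] [0.516  0.2603 0.0998] [ 0.27 -0.22 -0.94] [0.0037 0.0083 0.009 ] [0.503 0.239 0.083] [0.536 0.273 0.104]
side [175 274  27  31 404] [0.5118 0.3229 0.1   ] [0.06 0.1  0.99] [0.0038 0.0088 0.0212] [0.48  0.302 0.084] [0.557 0.342 0.103]
side handle [0.5207 0.4256] [0.1043 0.0209] 88.66 0.1308
side scoopall [0.5184 0.3073] [0.1358 0.0937] 89.05 0.1
top [181 204  14  13 136] [0.5209 0.2549 0.0984] [-0.03 -0.08  1.  ] [0.0021 0.0078 0.0087] [0.508 0.24  0.092] [0.538 0.273 0.104]
top [159 206  12   4  35] [0.5301 0.3144 0.0977] [ 0.96  0.1  -0.25] [0.0025 0.0032 0.0069] [0.525 0.302 0.089] [0.535 0.327 0.103]
top [153 215  14  12 145] [0.4953 0.3239 0.0988] [ 0.02 -0.07  1.  ] [0.0025 0.008  0.0089] [0.482 0.308 0.091] [0.511 0.341 0.108]
top handle [0.5207 0.4269] [0.1034 0.0186] 86.95 0.1301
top scoopall [0.5129 0.3076] [0.0898 0.1372] 5.78 0.0995
d [0.023  0.1059 0.005 ] roll -1.57 rows 8.4 now [0.5436 0.3191 0.2046] [ 179.7    0.4 -180. ] j6 -138.2 F [ 0.   0.8 -0.9] t 21.68
```

View pics/s13.png

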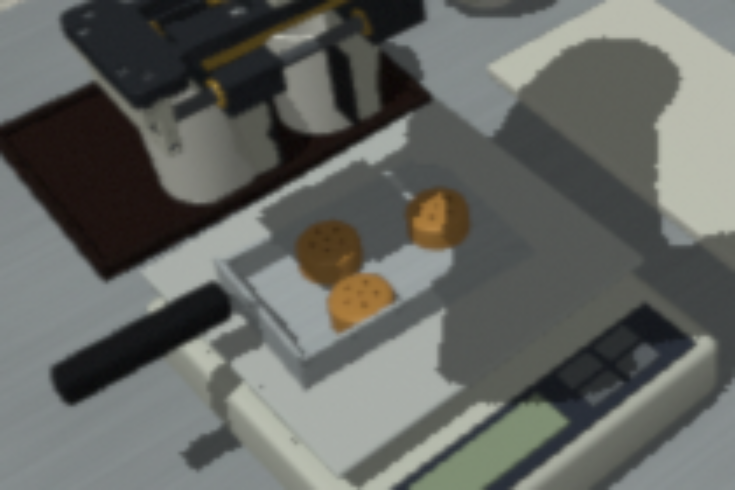

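All three lie flat in the pan with the hand off. I swing over to the handle, jaws across it, which also gives the weighing time.

Call:
step_arm(motion=[[0.042,0.01,0.04,0,-0.18],[0.042,0.021,0.092,0,-0.36],[0.042,0.021,0.092,0,-0.54],[0.042,0.021,0.092,0,-0.72],[0.042,0.021,0.092,0,-0.9]])

```text
time_s: 22.3
tcp_pos: [0.5199, 0.4096, 0.1981]
eef_rot: [180.0, 0.0, -128.1]
contact_force: [0.1, 0.2, -0.4]
gripper_width: 0.0421
```

Call:
step_arm(motion=[[0.042,0,0,0,-0.18],[0.042,0,0,0,-0.36],[0.042,0,0,0,-0.54],[0.042,0,0,0,-0.67],[0.042,0,0,0,-0.67]])

```text
time_s: 22.92
tcp_pos: [0.52, 0.4093, 0.1983]
eef_rot: [-180.0, 0.0, -90.1]
contact_force: [1.1, -0.3, 0.8]
gripper_width: 0.0421
```

```bash
python3 go.py 0.5205 0.408 0.125 -90; python3 look.py pics/s14.png
```

```text
d [ 0.0014 -0.0004  0.0733] roll -0.0019 rows 1.2 now [0.52   0.4093 0.1983] [-180.     0.   -90.1] j6 -55.2 F [ 1.1 -0.3  0.8] t 22.93
[ 1.1 -0.3  0.8] [0.52   0.4093 0.1983] 22.925
side [206 264  17  17 221] [0.5147 0.2593 0.0994] [-0.28  0.17  0.95] [0.0038 0.0088 0.0095] [0.504 0.24  0.084] [0.536 0.274 0.103]
side [175 273  27  32 412] [0.5249 0.3226 0.0998] [0.05 0.13 0.99] [0.0041 0.0091 0.0226] [0.48  0.3   0.082] [0.556 0.342 0.104]
side handle [0.5209 0.4249] [0.1053 0.0208] 89.47 0.1308
side scoopall [0.5185 0.3071] [0.0948 0.1386] 0.03 0.0998
top [157 196  14  14 138] [0.541  0.3158 0.0982] [ 0.02 -0.03  1.  ] [0.0027 0.0083 0.0088] [0.525 0.3   0.092] [0.558 0.334 0.105]
top [181 204  14  14 134] [0.5225 0.2564 0.0982] [-0.01 -0.01  1.  ] [0.0024 0.0081 0.0086] [0.506 0.24  0.092] [0.539 0.273 0.104]
top [153 215  14  12 139] [0.4951 0.3233 0.0986] [ 0.03  0.07 -1.  ] [0.0024 0.0078 0.0089] [0.482 0.309 0.091] [0.511 0.341 0.104]
top handle [0.5215 0.4217] [0.0274 0.1118] 10.89 0.1304
top scoopall [0.52   0.3078] [0.1352 0.0909] 88.68 0.0991
```

View pics/s14.png

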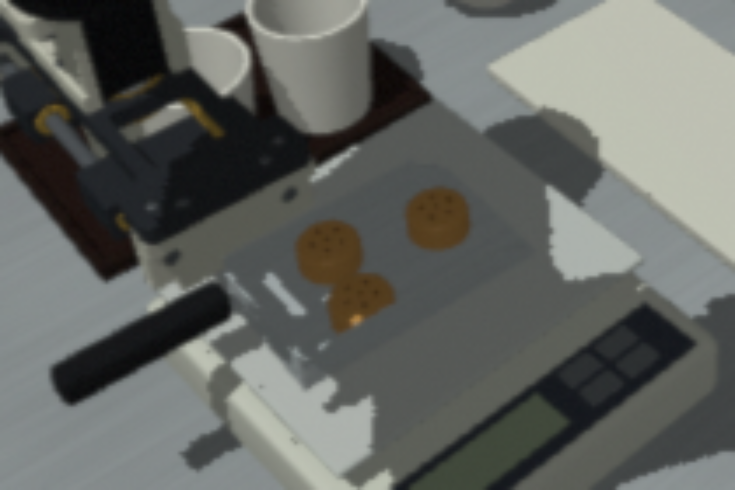

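Call:
step_arm(motion=[[0.042,0,0,0,0],[0.042,0,0,0,0],[0.042,0,0,0,0],[0.042,0,0,0,0],[0.042,0,0,0,0]])

```text
time_s: 23.65
tcp_pos: [0.5201, 0.4093, 0.1982]
eef_rot: [-180.0, -0.0, -90.1]
contact_force: [1.1, -0.1, 0.2]
gripper_width: 0.0417
```

Call:
step_arm(motion=[[0.042,0,0,0,0],[0.042,0,0,0,0],[0.042,0,0,0,0],[0.042,0,0,0,0],[0.042,0,0,0,0]])

```text
time_s: 24.28
tcp_pos: [0.52, 0.4093, 0.1983]
eef_rot: [-180.0, 0.0, -90.1]
contact_force: [-0.7, 0.7, -0.2]
gripper_width: 0.0421
```

Call:
step_arm(motion=[[0.042,0,0,0.03,0],[0.042,0,0,0.055,0],[0.042,0,0,0.074,0],[0.042,0,0,0.074,0],[0.042,0,0,0.074,0]])

```text
time_s: 24.9
tcp_pos: [0.5205, 0.4097, 0.1251]
eef_rot: [-180.0, 0.0, -90.0]
contact_force: [-0.3, -0.4, 0.6]
gripper_width: 0.0426
```

```bash
python3 go.py 0.5205 0.408 0.123 -90; python3 look.py pics/s15.png
```

```text
d [ 0.0017 -0.      0.0021] roll -0.0008 rows 0.0 now [0.5205 0.4097 0.1251] [-180.    0.  -90.] j6 -55.1 F [-0.3 -0.4  0.6] t 24.9
[-0.3 -0.4  0.6] [0.5205 0.4097 0.1251] 24.9
side [206 264  18  17 245] [0.5148 0.2586 0.0995] [-0.3   0.12  0.95] [0.0039 0.0089 0.0095] [0.504 0.24  0.084] [0.537 0.274 0.103]
side [177 273  25  32 349] [0.5066 0.3185 0.1002] [0.02 0.05 1.  ] [0.0035 0.0076 0.0233] [0.48  0.3   0.086] [0.555 0.342 0.104]
side handle [0.5263 0.4393] [0.0371 0.0769] 27.25 0.1308
side scoopall [0.5186 0.3065] [0.1336 0.093 ] 88.78 0.0998
top [157 196  14  14 136] [0.541  0.316  0.0981] [-0.01 -0.01  1.  ] [0.0024 0.0082 0.0087] [0.525 0.301 0.093] [0.559 0.333 0.105]
top [181 204  14  13 137] [0.5228 0.2555 0.0985] [ 0.03 -0.01  1.  ] [0.0025 0.0081 0.0087] [0.507 0.24  0.092] [0.539 0.273 0.106]
top [153 215  14  13 134] [0.4954 0.3243 0.0983] [ 0.02 -0.09  1.  ] [0.0027 0.0079 0.0086] [0.48  0.309 0.09 ] [0.511 0.34  0.105]
top handle [0.5298 0.4012] [0.0445 0.033 ] 31.37 0.1259
top scoopall [0.5197 0.3082] [0.1353 0.0905] 88.73 0.0998
```

View pics/s15.png

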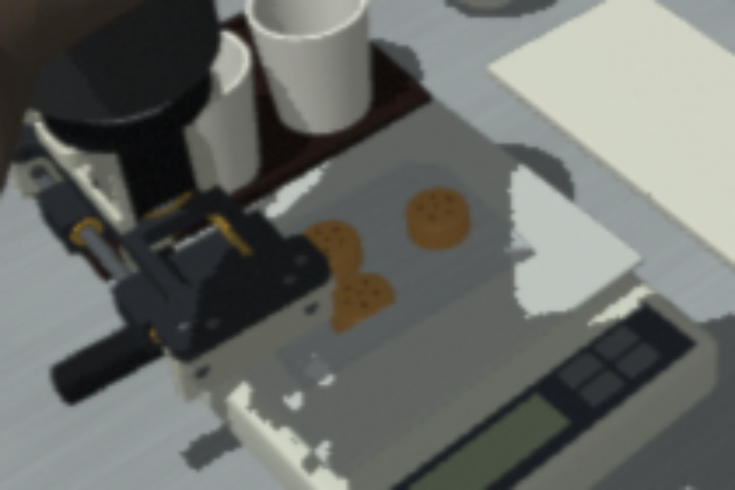

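Call:
step_arm(motion=[[0.03,0.001,0,0.001,0],[0.01,0.001,0,0.001,0],[0.005,0.001,0,0.001,0],[0.005,0.001,0,0.001,0],[0.005,0.001,0,0.001,0]], newtons=50)

```text
time_s: 25.62
tcp_pos: [0.5201, 0.4084, 0.1235]
eef_rot: [-180.0, 0.0, -90.1]
contact_force: [-0.5, -0.7, 2.0]
gripper_width: 0.0176
```

Call:
step_arm(motion=[[0.005,0,0,-0.004,0],[0.005,0,0,-0.01,0],[0.005,0,0,-0.02,0],[0.005,0,0,-0.03,0],[0.005,0,0,-0.03,0]])

```text
time_s: 26.25
tcp_pos: [0.5205, 0.4089, 0.1547]
eef_rot: [-179.9, 0.1, -90.0]
contact_force: [-0.5, -0.5, -2.1]
gripper_width: 0.0176
```

```bash
python3 look.py pics/s16.png; python3 - <<'E'
from h import *
# blade plane from top cam
c=capture("top"); W=cloud(c); m=brown(c)
X,Y,Z=W[...,0],W[...,1],W[...,2]
s=(abs(X-.52)<.035)&(Y>.228)&(Y<.36)&(Z>.085)&(Z<.16)&(cv2.dilate(m,np.ones((7,7)))==0)
q=W[s]; A=np.c_[q[:,:2],np.ones(len(q))]; k=np.linalg.lstsq(A,q[:,2],rcond=None)[0]; print(len(q),k, "slope deg x,y",np.degrees(np.arctan(k[:2])), "z at centre",k@[.52,.297,1], np.std(q[:,2]-A@k))
E
```

```text
[-0.5 -0.5 -2.1] [0.5205 0.4089 0.1547] 26.25
side [204 253  18  17 244] [0.516  0.2593 0.1299] [-0.33  0.14  0.93] [0.0039 0.009  0.0093] [0.504 0.241 0.114] [0.539 0.275 0.134]
side [177 262  23  32 297] [0.5031 0.3176 0.1307] [0.03 0.04 1.  ] [0.0034 0.0074 0.0229] [0.48  0.3   0.115] [0.556 0.342 0.135]
side handle [0.4952 0.4152] [0.1258 0.036 ] 85.8 0.1255
top [154 194  15  14 148] [0.5405 0.3163 0.1283] [-0.04 -0.06  1.  ] [0.0026 0.0083 0.0087] [0.525 0.3   0.119] [0.558 0.333 0.133]
top [179 201  14  14 147] [0.5229 0.2559 0.1285] [-0.02 -0.08  1.  ] [0.0025 0.0083 0.0085] [0.508 0.24  0.123] [0.54  0.271 0.134]
top [150 213  14  12 143] [0.4955 0.3238 0.1283] [-0.01 -0.06  1.  ] [0.0022 0.0077 0.0088] [0.483 0.308 0.121] [0.511 0.341 0.135]
top handle [0.5208 0.3687] [0.086  0.0457] 22.48 0.1151
618 [-2.36523132e-05  1.30107658e-03  1.09727185e-01] slope deg x,y [-0.00135518  0.07454616] z at centre 0.11010130556500371 0.00235080093223286
```

View pics/s16.png

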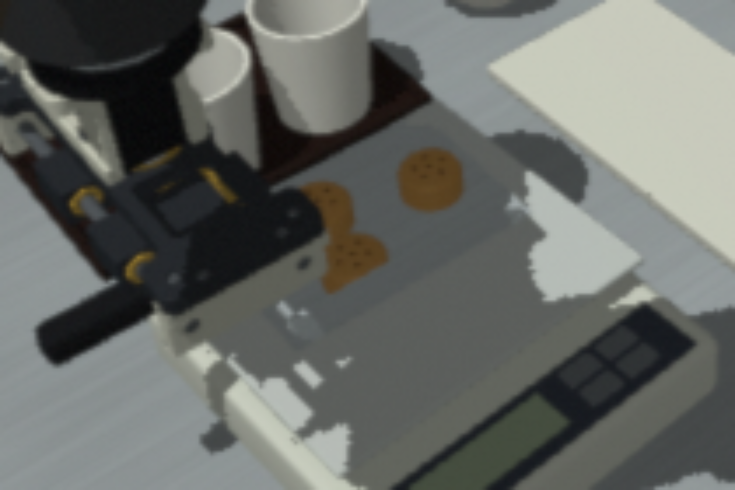

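The scoop is held level and loaded. I carry it gently to the +y side of the box.

Call:
step_arm(motion=[[0.005,0.008,0.001,-0.003,0],[0.005,0.025,0.004,-0.008,-0.01],[0.005,0.05,0.008,-0.012,-0.02],[0.005,0.08,0.012,-0.015,-0.03],[0.005,0.112,0.016,-0.015,-0.04]])

```text
time_s: 27.02
tcp_pos: [0.5034, 0.294, 0.1689]
eef_rot: [-180.0, 0.0, -87.7]
contact_force: [-0.1, 0.0, -2.7]
gripper_width: 0.0178
```

Call:
step_arm(motion=[[0.005,0.032,0.005,0,-0.005],[0.005,0.064,0.01,0,-0.01],[0.005,0.096,0.016,0,-0.015],[0.005,0.125,0.022,0,-0.019],[0.005,0.15,0.027,0,-0.019]])

```text
time_s: 27.65
tcp_pos: [0.482, 0.1431, 0.1687]
eef_rot: [-180.0, 0.0, -86.7]
contact_force: [0.2, -0.0, -2.3]
gripper_width: 0.0178
```

```bash
python3 go.py 0.4726 0.0686 0.16 -86.6; python3 -c "
from h import *
for n in ('top','side'):
    c=capture(n); cv2.imwrite(f'pics/a_{n}.png',c['image'][120:360,100:460,::-1])
    W=cloud(c); X,Y,Z=W[...,0],W[...,1],W[...,2]
    s=(np.hypot(X-.486,Y+.159)<.1)&(Z>.074)&(Z<.09); print(rect(W[s]))
"
```

```text
d [0.0738 0.0136 0.0087] roll -0.0018 rows 1.2 now [0.482  0.1431 0.1687] [-180.     0.   -86.7] j6 -35.7 F [ 0.2 -0.  -2.3] t 27.65
(array([ 0.4868, -0.1579]), array([0.1305, 0.1162]), 3.5)
(array([ 0.4857, -0.1592]), array([0.1355, 0.1212]), 3.18)
```

View pics/a_top.png

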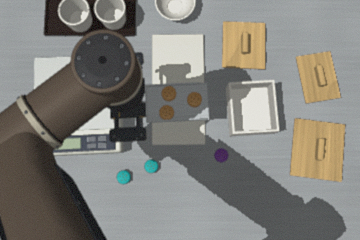

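View pics/a_side.png

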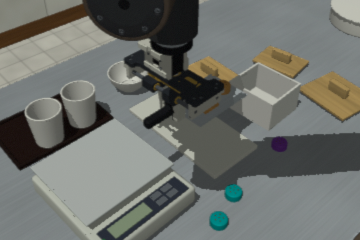

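Call:
step_arm(motion=[[0.005,0.01,0.002,0,0],[0.005,0.03,0.006,0,0],[0.005,0.055,0.01,0,0],[0.005,0.068,0.0125,0,0],[0.005,0.074,0.0135,0,0]])

```text
time_s: 28.38
tcp_pos: [0.4735, 0.0699, 0.1682]
eef_rot: [-180.0, 0.0, -86.7]
contact_force: [0.7, 0.4, -2.0]
gripper_width: 0.0174
```

Call:
step_arm(motion=[[0.005,0,0,0.01,0],[0.005,0,0,0.02,0],[0.005,0,0,0.03,0],[0.005,0,0,0.036,0],[0.005,0,0,0.04,0]])

```text
time_s: 29.0
tcp_pos: [0.4735, 0.0709, 0.1277]
eef_rot: [180.0, -0.0, -86.7]
contact_force: [0.6, 0.6, -1.8]
gripper_width: 0.0175
```

```bash
cat > lookb.py <<'E'
from h import *
import sys
s=r.get_state(); print(s["tcp_pos"].round(4),s["contact_force"].round(1),s["gripper_width"],s["time_s"])
for n in ("top","side"):
    c=capture(n)
    v=c["image"][150:300,150:420,::-1] if n=="top" else c["image"][150:320,200:470,::-1]
    cv2.imwrite(f"pics/{sys.argv[1]}_{n}.png",cv2.resize(v,None,fx=2.8,fy=2.8))
    W=cloud(c); m=brown(c); k,lab,st,_=cv2.connectedComponentsWithStats(m)
    for i in range(1,k):
        q=W[lab==i]; q=q[np.isfinite(q[:,0])]
        if len(q)<25 or not (-.3<np.median(q[:,1])<.15) or np.median(q[:,0])<.35 or np.median(q[:,2])>.3: continue
        w,V=np.linalg.eigh(np.cov(q.T)); print(n,st[i],np.median(q,0).round(4),V[:,0].round(2),q.max(0).round(3))
    X,Y,Z=W[...,0],W[...,1],W[...,2]
    q=W[(np.hypot(X-.486,Y+.159)<.1)&(Z>.074)&(Z<.085)&(Y<-.14)&(m==0)]
    print(n,"box part",rect(q),q.min(0).round(3),q.max(0).round(3))
    if n=="side":
        t=s["tcp_pos"]
        q=W[(abs(X-t[0])<.042)&(Y<t[1]-.05)&(Y>t[1]-.18)&(Z>t[2]-.16)&(Z<t[2]-.01)&(cv2.dilate(m,np.ones((5,5)))==0)&(Z>.04)]
        if len(q)>50: 
            for y in np.arange(t[1]-.18,t[1]-.05,.02):
                a=q[abs(q[:,1]-y)<.004]
                if len(a): print("   y",y.round(3),"z",np.percentile(a[:,2],[10,50,90]).round(4),len(a))
E
python3 lookb.py b1
```

```text
[0.4735 0.0709 0.1277] [ 0.6  0.6 -1.8] 0.01746781203853467 29.0
top [293 213  13  14 134] [ 0.4987 -0.0206  0.1022] [-0.01 -0.04  1.  ] [ 0.516 -0.006  0.109]
top [318 219  13  14 136] [ 0.4841 -0.0821  0.1021] [0.   0.05 1.  ] [ 0.501 -0.067  0.108]
top [291 231  13  13 134] [ 0.4549 -0.0154  0.1026] [-0.02  0.02  1.  ] [ 0.471 -0.001  0.108]
top box part (array([ 0.488 , -0.1776]), array([0.1315, 0.0785]), 2.16) [ 0.422 -0.219  0.074] [ 0.555 -0.141  0.085]
side box part (array([ 0.4865, -0.1793]), array([0.1318, 0.0828]), 3.12) [ 0.419 -0.223  0.074] [ 0.554 -0.141  0.084]
   y -0.109 z [0.0458 0.0665 0.0868] 58
   y -0.089 z [0.0846 0.0938 0.106 ] 38
   y -0.069 z [0.0859 0.0898 0.1058] 26
   y -0.049 z [0.0865 0.0956 0.106 ] 22
   y -0.029 z [0.0861 0.0982 0.106 ] 20
   y -0.009 z [0.087  0.1004 0.1065] 17
   y 0.011 z [0.0868 0.0922 0.106 ] 13
```

View pics/b1_side.png

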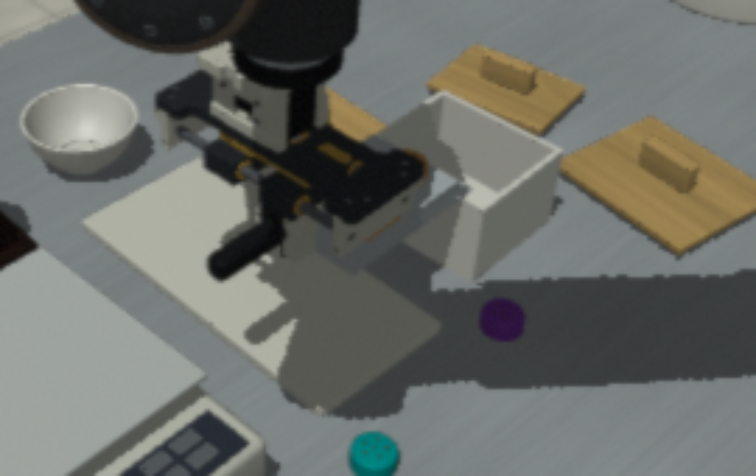

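View pics/b1_top.png

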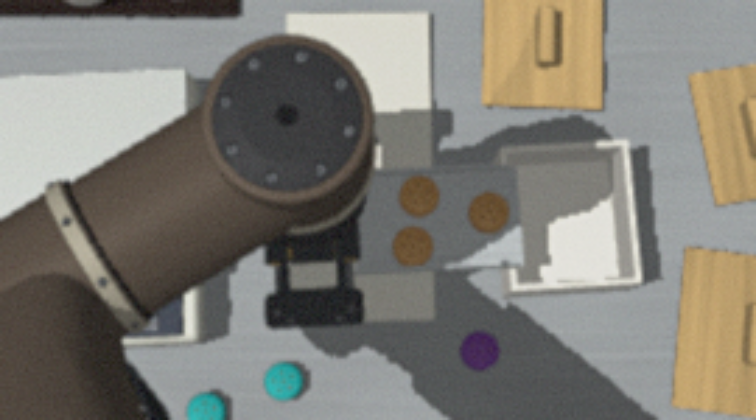

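Call:
step_arm(motion=[[0.005,0,0,0.001,0],[0.005,0,0,0.002,0],[0.005,0,0,0.003,0],[0.005,0,0,0.004,0],[0.005,0,0,0.004,0]])

```text
time_s: 29.72
tcp_pos: [0.4736, 0.0707, 0.1242]
eef_rot: [180.0, -0.0, -86.7]
contact_force: [-0.4, -0.1, -1.8]
gripper_width: 0.0177
```

Call:
step_arm(motion=[[0.005,0,0,0.001,0],[0.005,0,0,0.002,0],[0.005,0,0,0.003,0],[0.005,0,0,0.003,0],[0.005,0,0,0.003,0]])

```text
time_s: 30.35
tcp_pos: [0.4738, 0.0709, 0.1214]
eef_rot: [-180.0, 0.0, -86.7]
contact_force: [0.1, 1.9, 2.4]
gripper_width: 0.018
```

Lip contact: force rises by about 4 N. I loosen the grip so that the handle can pivot between the pads, and start the arc about the rim.

Call:
step_arm(motion=[[0.005,0,0,0,0],[0.005,0,0,0,0],[0.005,0.001,0,-0.004,0],[0.005,0.0025,0,-0.009,0],[0.005,0.0045,0,-0.014,0]], newtons=10)

```text
time_s: 30.98
tcp_pos: [0.4738, 0.0661, 0.1356]
eef_rot: [180.0, 0.0, -86.7]
contact_force: [0.3, 0.0, -0.9]
gripper_width: 0.0179
```

```bash
python3 lookb.py b2
```

```text
[0.4738 0.0661 0.1356] [ 0.3  0.  -0.9] 0.017852553333704963 30.975
top [294 213  13  14 139] [ 0.5001 -0.023   0.1041] [-0.03 -0.09  1.  ] [ 0.516 -0.008  0.111]
top [319 219  13  14 137] [ 0.4851 -0.0848  0.1004] [ 0.   -0.13  0.99] [ 0.502 -0.07   0.107]
top [292 231  13  13 132] [ 0.4554 -0.0179  0.1048] [ 0.   -0.07  1.  ] [ 0.471 -0.003  0.109]
top box part (array([ 0.4878, -0.1777]), array([0.1315, 0.0785]), 2.14) [ 0.421 -0.219  0.074] [ 0.555 -0.141  0.084]
side box part (array([ 0.4865, -0.1793]), array([0.133 , 0.0812]), 2.16) [ 0.419 -0.222  0.074] [ 0.554 -0.141  0.083]
   y -0.114 z [0.0807 0.0821 0.0864] 17
   y -0.094 z [0.0827 0.0917 0.1029] 32
   y -0.074 z [0.0846 0.0899 0.1039] 22
   y -0.054 z [0.0856 0.0919 0.1063] 27
   y -0.034 z [0.0907 0.098  0.1089] 19
   y -0.014 z [0.0908 0.1013 0.1095] 23
   y 0.006 z [0.0891 0.0968 0.1101] 23
```

View pics/b2_side.png

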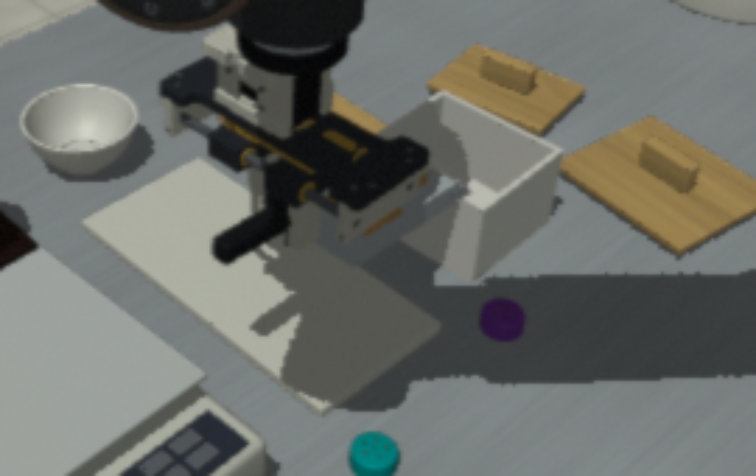

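It pivots as intended: about 4° tip and lip still on the rim. I continue to about 15°.

Call:
step_arm(motion=[[0.005,0.0025,0,-0.006,0],[0.005,0.005,0,-0.012,0],[0.005,0.0075,0,-0.018,0],[0.005,0.01,0,-0.024,0],[0.005,0.013,0,-0.029,0]])

```text
time_s: 31.7
tcp_pos: [0.4747, 0.0531, 0.1647]
eef_rot: [-180.0, 0.0, -86.7]
contact_force: [-0.7, 0.1, -2.4]
gripper_width: 0.018
```

```bash
python3 lookb.py b3
```

```text
[0.4747 0.0531 0.1647] [-0.7  0.1 -2.4] 0.017957735714540842 31.7
top [296 212  14  14 148] [ 0.5001 -0.0274  0.1178] [-0.05 -0.17  0.98] [ 0.516 -0.013  0.124]
top [320 219  14  13 144] [ 0.4856 -0.0871  0.1031] [-0.04 -0.17  0.99] [ 0.502 -0.072  0.111]
top [294 230  14  13 145] [ 0.4559 -0.0222  0.1196] [ 0.03 -0.19  0.98] [ 0.472 -0.007  0.129]
top box part (array([ 0.4877, -0.177 ]), array([0.1305, 0.0786]), 2.85) [ 0.422 -0.219  0.074] [ 0.554 -0.14   0.085]
side box part (array([ 0.4861, -0.1802]), array([0.1348, 0.0822]), 0.93) [ 0.418 -0.222  0.074] [ 0.554 -0.14   0.083]
   y -0.107 z [0.0425 0.0577 0.0837] 139
   y -0.087 z [0.0888 0.0986 0.1068] 39
   y -0.067 z [0.0918 0.0964 0.1094] 26
   y -0.047 z [0.1008 0.1109 0.1189] 17
   y -0.027 z [0.109  0.1214 0.1234] 34
   y -0.007 z [0.1136 0.1188 0.1245] 37
```

View pics/b3_side.png

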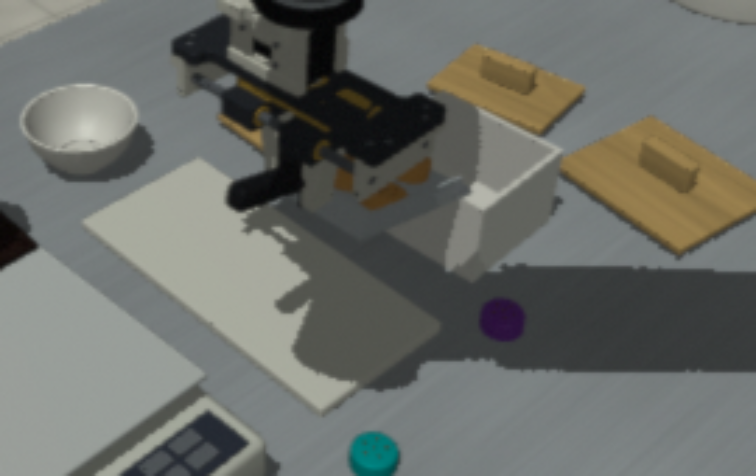

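Tip is about 14°. I go up slightly and back down a little, so that the grip friction presses the lip onto the rim, and hold.

Call:
step_arm(motion=[[0.005,0.003,0,-0.007,0],[0.005,0.002,0,-0.003,0],[0.005,0.002,0,-0.002,0],[0.005,0.002,0,-0.002,0],[0.005,0.002,0,-0.002,0]])

```text
time_s: 32.42
tcp_pos: [0.4747, 0.0512, 0.1661]
eef_rot: [180.0, -0.0, -86.7]
contact_force: [0.1, -0.9, -0.5]
gripper_width: 0.0178
```

```bash
python3 lookb.py b4
```

```text
[0.4747 0.0512 0.1661] [ 0.1 -0.9 -0.5] 0.01778135798346448 32.425
top [296 212  14  14 146] [ 0.5    -0.0297  0.1179] [-0.01 -0.14  0.99] [ 0.516 -0.013  0.125]
top [320 219  14  13 139] [ 0.4859 -0.0893  0.1029] [-0.01 -0.16  0.99] [ 0.501 -0.073  0.109]
top [294 230  14  13 146] [ 0.4561 -0.0244  0.1203] [ 0.02 -0.17  0.99] [ 0.472 -0.008  0.131]
top box part (array([ 0.4884, -0.1782]), array([0.1319, 0.079 ]), 1.57) [ 0.422 -0.219  0.074] [ 0.555 -0.141  0.085]
side box part (array([ 0.4735, -0.2047]), array([0.0706, 0.1524]), 65.52) [ 0.419 -0.222  0.074] [ 0.554 -0.141  0.084]
   y -0.109 z [0.0445 0.066  0.0841] 67
   y -0.089 z [0.0887 0.099  0.1065] 43
   y -0.069 z [0.0918 0.096  0.1131] 29
   y -0.049 z [0.1005 0.1115 0.1181] 23
   y -0.029 z [0.1075 0.1215 0.1234] 31
   y -0.009 z [0.1126 0.1192 0.1267] 42
```

Call:
step_arm(motion=[[0.005,0.0025,0,-0.005,0],[0.005,0.005,0,-0.01,0],[0.005,0.0075,0,-0.0145,0],[0.005,0.01,0,-0.018,0],[0.005,0.012,0,-0.021,0]])

```text
time_s: 33.15
tcp_pos: [0.4755, 0.0391, 0.1875]
eef_rot: [-180.0, 0.0, -86.7]
contact_force: [0.1, 0.4, -1.7]
gripper_width: 0.0175
```

```bash
python3 lookb.py b5
```

```text
[0.4755 0.0391 0.1875] [ 0.1  0.4 -1.7] 0.017545055786158784 33.15
top [298 211  14  14 146] [ 0.4998 -0.0339  0.1282] [-0.06 -0.26  0.96] [ 0.517 -0.017  0.138]
top [321 219  14  13 143] [ 0.4852 -0.0892  0.1053] [-0.03 -0.2   0.98] [ 0.501 -0.075  0.114]
top [296 230  14  13 143] [ 0.4553 -0.0286  0.1317] [ 0.03 -0.23  0.97] [ 0.47  -0.012  0.141]
top box part (array([ 0.4878, -0.1772]), array([0.1306, 0.0782]), 2.82) [ 0.422 -0.219  0.074] [ 0.554 -0.141  0.085]
side box part (array([ 0.463 , -0.2044]), array([0.0664, 0.1406]), 59.27) [ 0.419 -0.222  0.074] [ 0.54  -0.141  0.083]
   y -0.121 z [0.0792 0.0792 0.0792] 1
   y -0.101 z [0.0433 0.0567 0.1039] 118
   y -0.081 z [0.0949 0.1054 0.1124] 73
   y -0.061 z [0.1019 0.1112 0.1229] 20
   y -0.041 z [0.1142 0.1292 0.1319] 47
   y -0.021 z [0.1258 0.1353 0.1384] 51
```

View pics/b5_side.png

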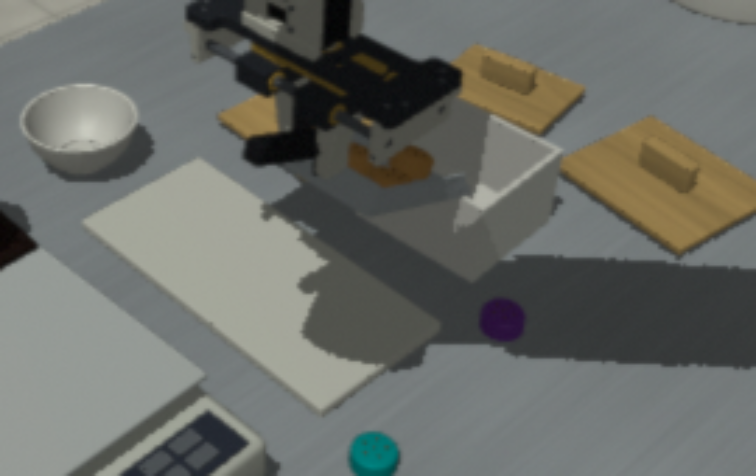

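Call:
step_arm(motion=[[0.005,0.0025,0,-0.0035,0],[0.005,0.005,0,-0.007,0],[0.005,0.0075,0,-0.01,0],[0.005,0.0098,0,-0.0126,0],[0.005,0.0098,0,-0.0126,0]])

```text
time_s: 33.88
tcp_pos: [0.4762, 0.0294, 0.2001]
eef_rot: [-180.0, 0.0, -86.7]
contact_force: [-0.1, 0.1, -2.7]
gripper_width: 0.0178
```

```bash
python3 lookb.py b6
```

```text
[0.4762 0.0294 0.2001] [-0.1  0.1 -2.7] 0.017752787834177 33.875
top [319 211  14  14 147] [ 0.5031 -0.0843  0.1092] [-0.11 -0.29  0.95] [ 0.521 -0.07   0.118]
top [340 222   7  12  76] [ 0.4886 -0.1371  0.0402] [-0.03  0.77  0.64] [ 0.504 -0.13   0.048]
top [315 229  14  13 144] [ 0.4588 -0.0732  0.1171] [-0.03 -0.27  0.96] [ 0.475 -0.059  0.125]
top box part (array([ 0.488, -0.177]), array([0.1304, 0.0792]), 2.85) [ 0.421 -0.219  0.074] [ 0.554 -0.141  0.084]
side box part (array([ 0.462 , -0.2036]), array([0.0682, 0.137 ]), 60.08) [ 0.419 -0.222  0.074] [ 0.536 -0.141  0.083]
   y -0.111 z [0.06   0.091  0.1022] 30
   y -0.091 z [0.0933 0.1039 0.112 ] 81
   y -0.071 z [0.1001 0.1029 0.1226] 36
   y -0.051 z [0.115  0.1259 0.1328] 17
   y -0.031 z [0.124  0.1338 0.1451] 13
```

View pics/b6_top.png

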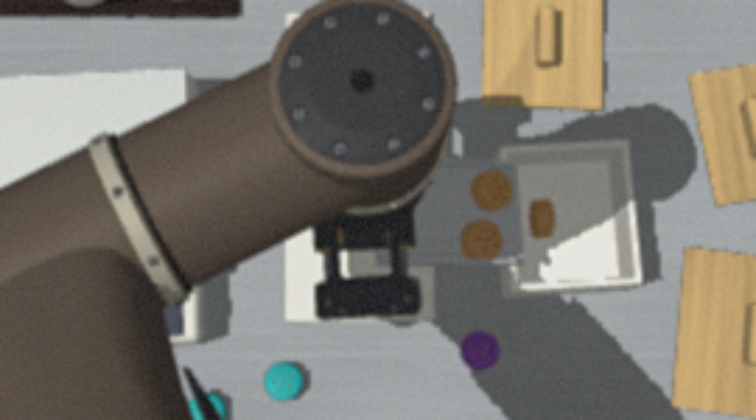

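One is in and the other two are sliding. I hold.

Call:
step_arm(motion=[[0.005,0.0005,0,0.0005,0],[0.005,0.0005,0,0.0005,0],[0.005,0.0005,0,0.0005,0],[0.005,0.0005,0,0.0005,0]])

```text
time_s: 34.48
tcp_pos: [0.476, 0.029, 0.1993]
eef_rot: [180.0, -0.0, -86.7]
contact_force: [-0.2, -0.9, -0.1]
gripper_width: 0.0177
```

```bash
python3 lookb.py b7
```

```text
[0.476  0.029  0.1993] [-0.2 -0.9 -0.1] 0.017747705238725157 34.475
top [354 208  13  12 118] [ 0.5278 -0.1858  0.0217] [-0.06 -0.01  1.  ] [ 0.544 -0.17   0.03 ]
top [339 221   7  12  74] [ 0.4923 -0.1349  0.0363] [-0.13  0.46  0.88] [ 0.507 -0.128  0.044]
top [357 239  13  10 115] [ 0.448  -0.1912  0.022 ] [ 0.04 -0.    1.  ] [ 0.462 -0.175  0.027]
top box part (array([ 0.4877, -0.1771]), array([0.1304, 0.0791]), 2.64) [ 0.422 -0.219  0.074] [ 0.554 -0.141  0.085]
side box part (array([ 0.4601, -0.2032]), array([0.0679, 0.1363]), 58.56) [ 0.418 -0.222  0.074] [ 0.535 -0.14   0.083]
   y -0.111 z [0.077  0.0812 0.093 ] 28
   y -0.091 z [0.0906 0.0938 0.1121] 28
   y -0.071 z [0.1003 0.1029 0.1197] 32
   y -0.051 z [0.1146 0.1255 0.1348] 19
   y -0.031 z [0.1273 0.1389 0.1454] 13
```

View pics/b7_top.png

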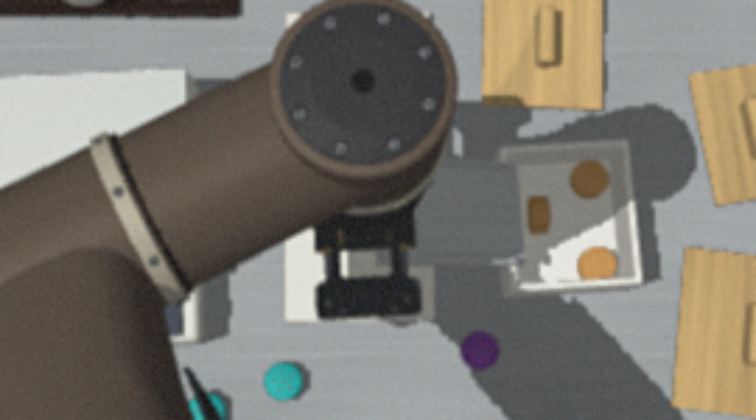

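View pics/b7_side.png

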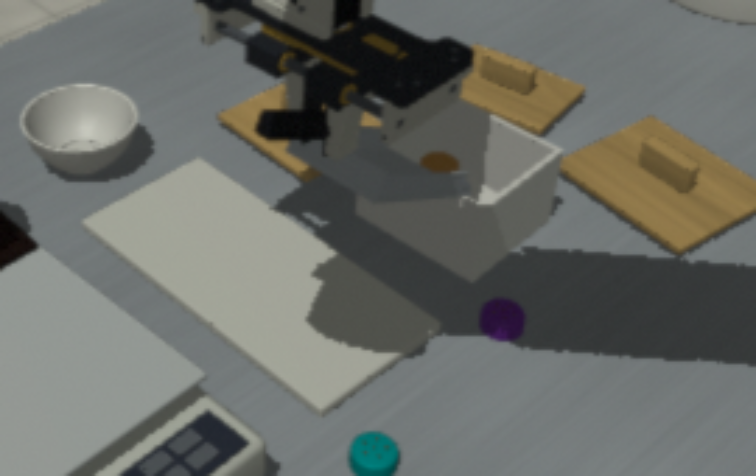

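All three biscuits are in the box. I reverse the arc on the rim to level the scoop.

Call:
step_arm(motion=[[0.005,-0.004,0,0.0045,0],[0.005,-0.009,0,0.01,0],[0.005,-0.013,0,0.015,0],[0.005,-0.017,0,0.021,0],[0.005,-0.021,0,0.027,0]])

```text
time_s: 35.2
tcp_pos: [0.4747, 0.0503, 0.1718]
eef_rot: [180.0, -0.0, -86.7]
contact_force: [0.3, 0.2, 0.0]
gripper_width: 0.0178
```

Call:
step_arm(motion=[[0.005,-0.004,0,0.007,0],[0.005,-0.008,0,0.015,0],[0.005,-0.0115,0,0.023,0],[0.005,-0.015,0,0.032,0],[0.005,-0.018,0,0.04,0]])

```text
time_s: 35.83
tcp_pos: [0.4737, 0.0681, 0.1317]
eef_rot: [180.0, -0.0, -86.7]
contact_force: [-0.4, -0.2, 0.0]
gripper_width: 0.018
```

```bash
python3 lookb.py b8
```

```text
[0.4737 0.0681 0.1317] [-0.4 -0.2  0. ] 0.01801555656083401 35.825
top [354 208  13  12 119] [ 0.5276 -0.1854  0.0216] [ 0.   -0.04  1.  ] [ 0.544 -0.169  0.029]
top [339 221   7  12  75] [ 0.4907 -0.1349  0.0361] [-0.22  0.4   0.89] [ 0.507 -0.127  0.045]
top [357 239  13  10 115] [ 0.448  -0.191   0.0216] [-0.04 -0.04  1.  ] [ 0.461 -0.175  0.03 ]
top box part (array([ 0.4879, -0.1766]), array([0.1306, 0.0793]), 3.33) [ 0.422 -0.219  0.074] [ 0.555 -0.141  0.084]
side box part (array([ 0.487 , -0.1814]), array([0.1359, 0.0819]), 0.13) [ 0.419 -0.223  0.074] [ 0.555 -0.141  0.084]
   y -0.112 z [0.0805 0.0828 0.0878] 18
   y -0.092 z [0.0827 0.0846 0.1017] 33
   y -0.072 z [0.0828 0.0919 0.1035] 22
   y -0.052 z [0.0844 0.0925 0.1044] 23
   y -0.032 z [0.0857 0.0934 0.1046] 23
   y -0.012 z [0.0851 0.0923 0.1063] 26
   y 0.008 z [0.0871 0.0934 0.1059] 19
```

View pics/b8_side.png

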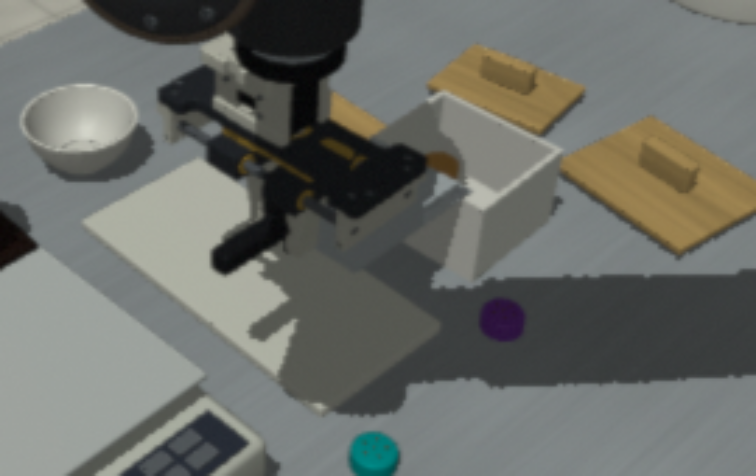

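Call:
step_arm(motion=[[0.005,-0.001,0,0.004,0],[0.005,-0.002,0,0.008,0],[0.005,-0.002,0,0.008,0]])

```text
time_s: 36.3
tcp_pos: [0.4736, 0.07, 0.1242]
eef_rot: [180.0, -0.0, -86.7]
contact_force: [0.8, 0.9, -1.0]
gripper_width: 0.0178
```

Call:
step_arm(motion=[[0.005,0,0,0,0],[0.005,0,0,0,0],[0.005,-0.001,0,-0.01,0],[0.005,-0.006,0,-0.03,0],[0.005,-0.02,0,-0.05,0]], newtons=50)

```text
time_s: 36.92
tcp_pos: [0.4724, 0.0898, 0.1755]
eef_rot: [-180.0, -0.0, -86.7]
contact_force: [0.7, -0.4, -1.0]
gripper_width: 0.0176
```

```bash
python3 lookb.py b9; python3 go.py 0.5205 0.405 0.17 -90
```

```text
[0.4724 0.0898 0.1755] [ 0.7 -0.4 -1. ] 0.017645133100165897 36.925
top [354 208  13  12 119] [ 0.5291 -0.1856  0.0214] [-0.01 -0.02  1.  ] [ 0.544 -0.169  0.027]
top [339 221   7  12  78] [ 0.4924 -0.1351  0.0369] [-0.17  0.38  0.91] [ 0.507 -0.127  0.044]
top [357 239  13  10 115] [ 0.4482 -0.1913  0.0214] [ 0.03 -0.02  1.  ] [ 0.461 -0.175  0.029]
top box part (array([ 0.4877, -0.1771]), array([0.1308, 0.0794]), 2.9) [ 0.422 -0.219  0.074] [ 0.555 -0.141  0.085]
side box part (array([ 0.4866, -0.182 ]), array([0.1353, 0.0812]), 0.04) [ 0.419 -0.223  0.074] [ 0.554 -0.141  0.084]
   y -0.09 z [0.1354 0.1365 0.1404] 21
   y -0.07 z [0.1342 0.1369 0.153 ] 45
   y -0.05 z [0.1353 0.1414 0.1558] 30
   y -0.03 z [0.1355 0.1447 0.1542] 30
   y -0.01 z [0.1355 0.1419 0.1561] 30
   y 0.01 z [0.136  0.1408 0.1542] 32
   y 0.03 z [0.1357 0.1403 0.1557] 36
d [-0.3104 -0.0649  0.008 ] roll 0.0591 rows 5.1 now [0.474  0.0913 0.1771] [-1.797e+02  1.000e-01 -8.660e+01] j6 -31.0 F [ 1.5 -0.1 -1.4] t 37.02
```

View pics/b9_side.png

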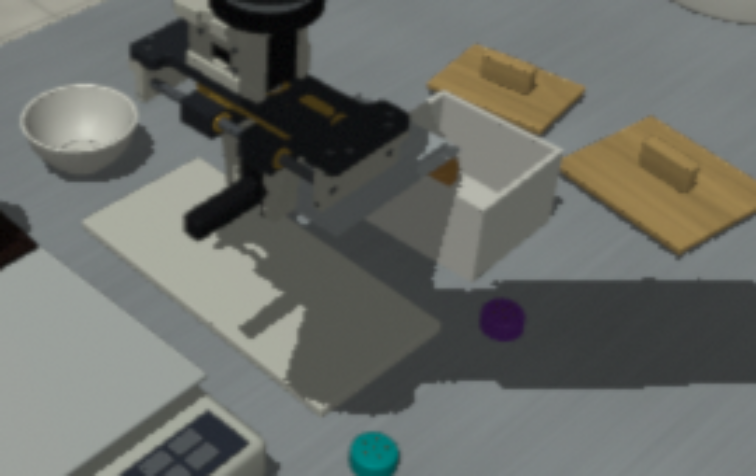

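Call:
step_arm(motion=[[0.005,-0.02,-0.004,0,0],[0.005,-0.06,-0.012,0,0.015],[0.005,-0.11,-0.022,0,0.03],[0.005,-0.16,-0.033,0,0.045],[0.005,-0.21,-0.044,0,0.058]])

```text
time_s: 37.65
tcp_pos: [0.504, 0.3041, 0.1734]
eef_rot: [180.0, -0.0, -90.0]
contact_force: [0.8, 0.2, -1.1]
gripper_width: 0.0178
```

```bash
python3 go.py 0.5205 0.405 0.17 -90
```

```text
d [-0.1009 -0.0165  0.0033] roll -0.0004 rows 1.6 now [0.504  0.3041 0.1734] [180.  -0. -90.] j6 -50.1 F [ 0.8  0.2 -1.1] t 37.65
```

Call:
step_arm(motion=[[0.005,-0.04,-0.007,0,0],[0.005,-0.08,-0.013,0,0],[0.005,-0.1,-0.0165,0,0],[0.005,-0.1,-0.0165,0.02,0],[0.005,-0.1,-0.0165,0.035,0]])

```text
time_s: 38.28
tcp_pos: [0.5202, 0.4018, 0.1376]
eef_rot: [179.9, -0.1, -90.0]
contact_force: [-0.1, 0.0, -2.3]
gripper_width: 0.0174
```

Call:
step_arm(motion=[[0.005,0,0,0.004,0],[0.005,0,0,0.008,0],[0.005,0,0,0.011,0],[0.005,0,0,0.013,0],[0.005,0,0,0.013,0]])

```text
time_s: 38.9
tcp_pos: [0.5208, 0.4021, 0.1265]
eef_rot: [-180.0, 0.0, -90.0]
contact_force: [0.3, -0.6, -1.2]
gripper_width: 0.0175
```

```bash
python3 look.py pics/s20.png
```

```text
[ 0.3 -0.6 -1.2] [0.5208 0.4021 0.1265] 38.9
side handle [0.5099 0.4154] [0.1145 0.0269] 73.53 0.1325
side scoopall [0.5217 0.2985] [0.1351 0.0961] 89.62 0.0993
top handle [0.5231 0.3814] [0.0321 0.0848] 89.99 0.1228
top scoopall [0.5214 0.2999] [0.0887 0.137 ] 0.27 0.1003
```

View pics/s20.png

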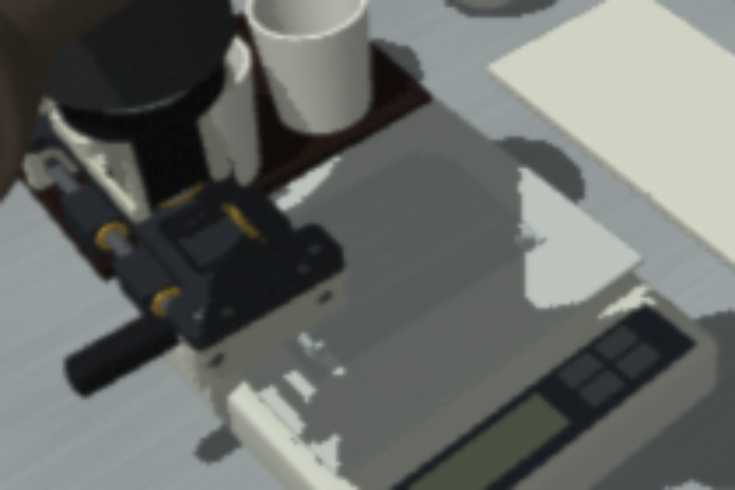

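Call:
step_arm(motion=[[0.005,0,0,0.001,0],[0.005,0,0,0.002,0],[0.005,0,0,0.003,0],[0.005,0,0,0.0035,0],[0.005,0,0,0.0035,0]], newtons=12)

```text
time_s: 39.62
tcp_pos: [0.521, 0.4027, 0.1238]
eef_rot: [-179.9, 0.1, -90.0]
contact_force: [-2.8, 1.1, 5.0]
gripper_width: 0.0175
```

Call:
step_arm(motion=[[0.02,0,0,0,0],[0.04,0,0,0,0],[0.04,0,0,0,0],[0.04,0,0,-0.03,0],[0.04,0,0,-0.08,0]])

```text
time_s: 40.25
tcp_pos: [0.52, 0.4011, 0.2015]
eef_rot: [179.8, -0.2, -90.0]
contact_force: [0.5, 0.9, -0.3]
gripper_width: 0.0397
```

```bash
python3 look.py pics/s21.png;  python3 - <<'E'
from h import *
for n in ("top","side"):
    c=capture(n); W=cloud(c); X,Y,Z=W[...,0],W[...,1],W[...,2]
    s=(abs(X-.52)<.035)&(Y>.228)&(Y<.35)&(Z>.07)&(Z<.095)
    q=W[s]
    A=np.c_[q[:,:2],np.ones(len(q))]; k=np.linalg.lstsq(A,q[:,2],rcond=None)[0]; print(n,len(q), "slope deg",np.degrees(np.arctan(k[:2])).round(2), "z",k@[.52,.29,1])
    for nm,(x,y),rad,z0,z1 in [("L1slab",(0.664,-0.145),.12,.01,.024),("L1bar",(0.664,-0.145),.1,.035,.06),("box",(0.487,-.159),.1,.074,.09)]:
        s=(np.hypot(X-x,Y-y)<rad)&(Z>z0)&(Z<z1)
        kk,lab,st,_=cv2.connectedComponentsWithStats(s.astype(np.uint8)); i=1+st[1:,4].argmax()
        q=W[s] if nm=="box" else W[lab==i]; print(n,nm,rect(q),np.percentile(q[:,2],95).round(4))
E
python3 go.py 0.663 -0.146 0.22 -182
```

```text
[ 0.5  0.9 -0.3] [0.52   0.4011 0.2015] 40.25
side handle [0.5202 0.4199] [0.0211 0.1026] 0.91 0.1308
side scoopall [0.5204 0.3009] [0.136  0.0932] 89.83 0.0998
top handle [0.5213 0.4184] [0.1021 0.0173] 89.5 0.1299
top scoopall [0.5211 0.3033] [0.0903 0.1334] 0.28 0.0997
top 1341 slope deg [0.   0.05] z 0.08066053763164382
top L1slab (array([ 0.6644, -0.1449]), array([0.1149, 0.1314]), 88.17) 0.0191
top L1bar (array([ 0.6648, -0.1445]), array([0.0149, 0.0558]), 89.1) 0.0493
top box (array([ 0.4868, -0.158 ]), array([0.1308, 0.1171]), 3.46) 0.0817
side 1381 slope deg [-0.13  0.03] z 0.08258446099045802
side L1slab (array([ 0.6627, -0.147 ]), array([0.1202, 0.1329]), 87.62) 0.0194
side L1bar (array([ 0.6623, -0.1456]), array([0.0574, 0.0188]), 0.3) 0.0482
side box (array([ 0.4856, -0.1594]), array([0.1346, 0.1202]), 4.2) 0.0822
d [ 0.5484 -0.142  -0.0169] roll 1.6056 rows 9.1 now [0.5211 0.4025 0.204 ] [-1.799e+02  1.000e-01 -9.000e+01] j6 -54.6 F [-0.5 -0.6 -1.4] t 40.45
```

View pics/s21.png

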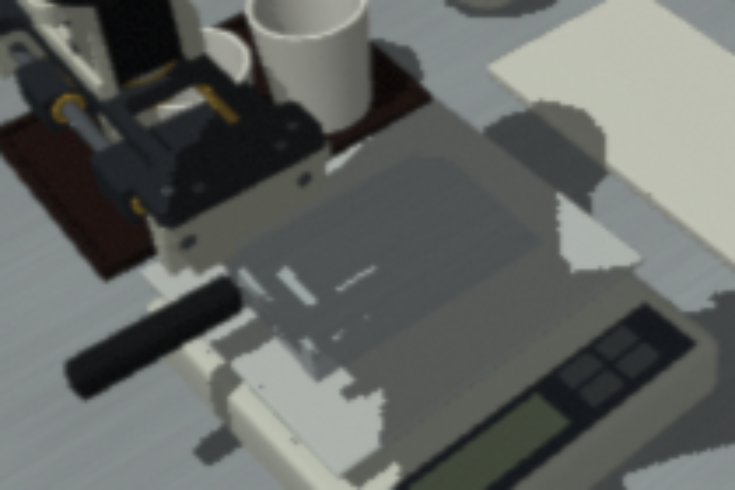

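The scoop is back, level, with the pan centre about (0.521,0.29). Now lid A.

Call:
step_arm(motion=[[0.04,0.05,-0.013,-0.01,0.17],[0.04,0.11,-0.028,-0.017,0.35],[0.04,0.165,-0.043,-0.017,0.53],[0.04,0.22,-0.057,-0.017,0.71],[0.04,0.275,-0.071,-0.017,0.89]])

```text
time_s: 41.08
tcp_pos: [0.5913, 0.1251, 0.2185]
eef_rot: [180.0, -0.1, -141.3]
contact_force: [1.6, 1.3, 0.8]
gripper_width: 0.0395
```

```bash
python3 go.py 0.6635 -0.1455 0.22 -181.5
```

```text
d [ 0.1128 -0.2564 -0.0014] roll 0.7012 rows 4.5 now [0.5913 0.1251 0.2185] [ 1.800e+02 -1.000e-01 -1.413e+02] j6 -81.8 F [1.6 1.3 0.8] t 41.08
```

Call:
step_arm(motion=[[0.04,0.024,-0.055,0,0.18],[0.04,0.048,-0.11,0,0.36],[0.04,0.072,-0.165,0,0.54],[0.04,0.096,-0.22,0,0.7],[0.04,0.1128,-0.2564,0,0.7]])

```text
time_s: 41.7
tcp_pos: [0.6651, -0.1457, 0.2179]
eef_rot: [-180.0, -0.2, 178.7]
contact_force: [0.4, 0.4, -1.0]
gripper_width: 0.0398
```

```bash
cat > lid.py <<'E'
from h import *
import sys
for n in ("top","side"):
    c=capture(n); W=cloud(c); X,Y,Z=W[...,0],W[...,1],W[...,2]
    for nm,(x,y),rad,z0,z1 in [("slab",(0.664,-0.145),.12,.01,.024),("bar",(0.664,-0.145),.07,.035,.056),("box",(0.487,-.159),.1,.074,.09)]:
        s=(np.hypot(X-x,Y-y)<rad)&(Z>z0)&(Z<z1)
        kk,lab,st,_=cv2.connectedComponentsWithStats(s.astype(np.uint8)); i=1+st[1:,4].argmax()
        q=W[s] if nm=="box" else W[lab==i]; print(n,nm,rect(q),np.percentile(q[:,2],95).round(4),len(q))
    v=c["image"][120:300,270:450,::-1] if n=="top" else c["image"][130:270,240:450,::-1]
    cv2.imwrite(f"pics/{sys.argv[1]}_{n}.png",cv2.resize(v,None,fx=3,fy=3))
E
python3 lid.py l1; python3 go.py 0.6635 -0.1455 0.041 -181.5
```

```text
top slab (array([ 0.6595, -0.1446]), array([0.1148, 0.1197]), 88.13) 0.0191 1537
top bar (array([ 0.6637, -0.1448]), array([0.0142, 0.0562]), 88.87) 0.0486 126
top box (array([ 0.4869, -0.1579]), array([0.1308, 0.1166]), 3.57) 0.0825 404
side slab (array([ 0.6632, -0.1473]), array([0.1181, 0.1318]), 88.15) 0.0195 1056
side bar (array([ 0.6622, -0.147 ]), array([0.0183, 0.0575]), 87.51) 0.0477 115
side box (array([ 0.4855, -0.1597]), array([0.1338, 0.1215]), 3.52) 0.0823 540
d [0.0009 0.0016 0.1764] roll 0.0028 rows 2.8 now [ 0.665  -0.1471  0.2173] [-180.    -0.2  178.7] j6 -95.2 F [-0.4  0.1  0.3] t 41.8
```

View pics/l1_side.png

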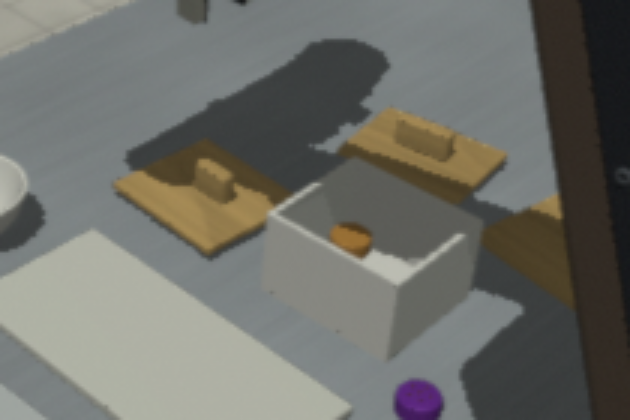

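Call:
step_arm(motion=[[0.04,0.001,0.001,0.05,0.01],[0.04,0.001,0.001,0.1,0.01],[0.04,0.001,0.001,0.14,0.01],[0.04,0.001,0.001,0.165,0.01],[0.04,0.001,0.001,0.174,0.01]])

```text
time_s: 42.42
tcp_pos: [0.6626, -0.1417, 0.0429]
eef_rot: [-180.0, -0.3, 178.3]
contact_force: [0.7, 1.0, -0.3]
gripper_width: 0.0401
```

```bash
python3 go.py 0.6634 -0.146 0.041 -181.8
```

```text
d [-0.0009 -0.0043  0.0019] roll 0.0023 rows 0.1 now [ 0.6626 -0.1417  0.0429] [-180.    -0.3  178.3] j6 -96.0 F [ 0.7  1.  -0.3] t 42.42
```

Call:
step_arm(motion=[[0.04,0,-0.002,0,0],[0.04,0,-0.002,0,0],[0.005,0,-0.002,0.0005,0],[0.005,0,-0.002,0.0005,0],[0.005,0,-0.002,0.0005,0]], newtons=40)

```text
time_s: 43.05
tcp_pos: [0.6646, -0.1442, 0.0459]
eef_rot: [-180.0, 0.0, 178.3]
contact_force: [-1.0, 2.7, 3.6]
gripper_width: 0.0155
```

Call:
step_arm(motion=[[0.005,0,0,0,0],[0.005,0,0,-0.015,0],[0.005,0,0,-0.04,0],[0.005,0,0,-0.08,0],[0.005,0,0,-0.11,0]])

```text
time_s: 43.68
tcp_pos: [0.6647, -0.1441, 0.1578]
eef_rot: [-180.0, 0.1, 178.3]
contact_force: [0.8, -1.1, -1.7]
gripper_width: 0.0154
```

```bash
cat > lid2.py <<'E'
from h import *
import sys
s=r.get_state(); t=s["tcp_pos"]; print(t.round(4),s["eef_rot"].round(2),s["contact_force"].round(1),s["gripper_width"],s["time_s"])
for n in ("top","side"):
    c=capture(n); W=cloud(c); X,Y,Z=W[...,0],W[...,1],W[...,2]
    hsv=cv2.cvtColor(c["image"],cv2.COLOR_RGB2HSV); m=cv2.inRange(hsv,(8,60,50),(25,255,255))
    sl=(abs(X-t[0])<.085)&(abs(Y-t[1])<.085)&(abs(Z-t[2]+.028)<.012)&(m>0)
    if sl.sum()>60:
        q=W[sl]; A=np.c_[q[:,:2]-t[:2],np.ones(len(q))]; k=np.linalg.lstsq(A,q[:,2],rcond=None)[0]
        print(n,"slab",rect(q),"slopes deg",np.degrees(k[:2]).round(2),"z",k[2].round(4),len(q), q.min(0).round(4),q.max(0).round(4))
    bx=(np.hypot(X-.487,Y+.159)<.1)&(Z>.074)&(Z<.088)&(m==0)
    if bx.sum()>60: print(n,"box",rect(W[bx]),bx.sum())
    v=c["image"][120:300,270:450,::-1] if n=="top" else c["image"][110:270,240:450,::-1]
    cv2.imwrite(f"pics/{sys.argv[1]}_{n}.png",cv2.resize(v,None,fx=3,fy=3))
E
python3 lid2.py l2
```

```text
[ 0.6647 -0.1441  0.1578] [-1.8000e+02  8.0000e-02  1.7833e+02] [ 0.8 -1.1 -1.7] 0.015377879067606093 43.675
top slab (array([ 0.6592, -0.1435]), array([0.1152, 0.12  ]), 87.13) slopes deg [ 0.39 -0.02] z 0.1268 1101 [ 0.5988 -0.1993  0.1179] [ 0.7214 -0.0841  0.1414]
top box (array([ 0.4867, -0.1577]), array([0.1306, 0.1168]), 3.67) 403
side slab (array([ 0.6642, -0.1447]), array([0.1172, 0.1305]), 88.11) slopes deg [ 0.8  -0.55] z 0.133 1025 [ 0.5975 -0.2017  0.1183] [ 0.7298 -0.085   0.1414]
side box (array([ 0.4854, -0.1599]), array([0.1327, 0.1213]), 3.61) 544
```

View pics/l2_side.png

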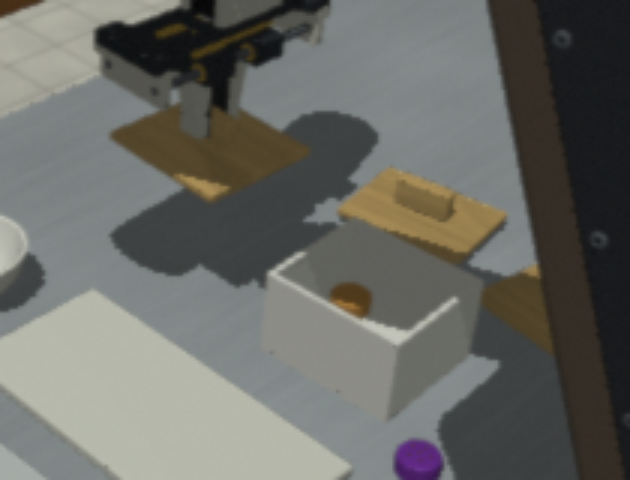

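```bash
python3 go.py 0.4867 -0.1588 0.158 -176.1
```

```text
d [ 0.1794 -0.0197  0.0012] roll -0.0967 rows 2.9 now [ 0.6666 -0.1443  0.1605] [-180.     0.4  178.4] j6 -95.8 F [-0.4 -0.3 -1.3] t 43.77
```

Call:
step_arm(motion=[[0.005,0.03,-0.003,0,-0.02],[0.005,0.075,-0.008,0,-0.05],[0.005,0.12,-0.013,0,-0.08],[0.005,0.16,-0.018,0,-0.098],[0.005,0.1775,-0.0198,0,-0.098]])

```text
time_s: 44.4
tcp_pos: [0.4841, -0.1588, 0.1554]
eef_rot: [180.0, -0.0, -176.1]
contact_force: [0.3, 0.3, -1.3]
gripper_width: 0.0155
```

Call:
step_arm(motion=[[0.005,0,0,0,0],[0.005,0,0,0.01,0],[0.005,0,0,0.02,0],[0.005,0,0,0.025,0],[0.005,0,0,0.025,0]])

```text
time_s: 45.02
tcp_pos: [0.4862, -0.1587, 0.1294]
eef_rot: [180.0, -0.1, -176.1]
contact_force: [0.0, -0.5, -1.2]
gripper_width: 0.016
```

```bash
python3 lid2.py l3
```

```text
[ 0.4862 -0.1587  0.1294] [ 1.8000e+02 -1.1000e-01 -1.7606e+02] [ 0.  -0.5 -1.2] 0.016001279220809107 45.025
top slab (array([ 0.4554, -0.1612]), array([0.0745, 0.1153]), 0.33) slopes deg [-0.4   0.28] z 0.0978 781 [ 0.4179 -0.219   0.0903] [ 0.4923 -0.1037  0.1048]
side slab (array([ 0.4835, -0.1591]), array([0.1293, 0.1205]), 4.33) slopes deg [ 0.27 -0.66] z 0.1008 1277 [ 0.4161 -0.222   0.0919] [ 0.5481 -0.0973  0.1132]
side box (array([ 0.4851, -0.1591]), array([0.1336, 0.1196]), 3.27) 302
```

View pics/l3_side.png

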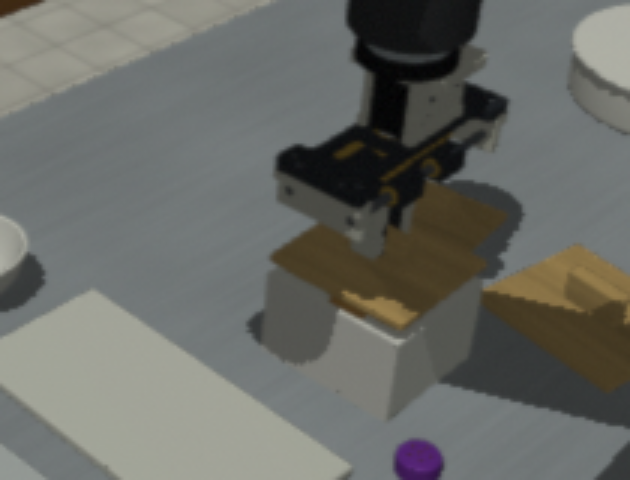

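View pics/l3_top.png

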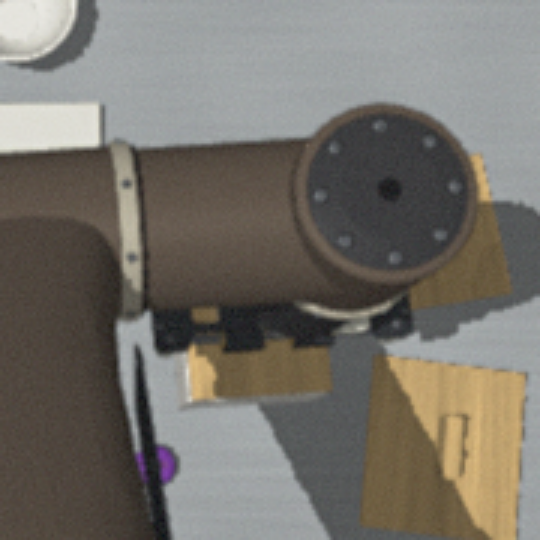

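Call:
step_arm(motion=[[0.005,-0.0015,0,0.0,0],[0.005,-0.0015,0,0.003,0],[0.005,-0.0015,0,0.006,0],[0.005,-0.0015,0,0.009,0],[0.005,-0.0015,0,0.009,0]])

```text
time_s: 45.75
tcp_pos: [0.4877, -0.1586, 0.121]
eef_rot: [180.0, -0.0, -176.1]
contact_force: [0.5, 1.0, -1.9]
gripper_width: 0.0156
```

```bash
python3 lid2.py l4
```

```text
[ 0.4877 -0.1586  0.121 ] [ 1.8000e+02 -4.0000e-02 -1.7606e+02] [ 0.5  1.  -1.9] 0.015604961389751332 45.75
top slab (array([ 0.4599, -0.1599]), array([0.0731, 0.1158]), 3.88) slopes deg [0.1  0.14] z 0.09 764 [ 0.4206 -0.2192  0.0834] [ 0.4935 -0.1027  0.0974]
top box (array([ 0.4479, -0.1607]), array([0.0544, 0.1175]), 2.22) 62
side slab (array([ 0.4858, -0.1593]), array([0.1293, 0.1207]), 3.57) slopes deg [ 0.4  -0.59] z 0.092 1272 [ 0.418  -0.2218  0.0814] [ 0.5499 -0.0963  0.1048]
side box (array([ 0.486 , -0.1585]), array([0.1353, 0.1196]), 3.37) 283
```

View pics/l4_side.png

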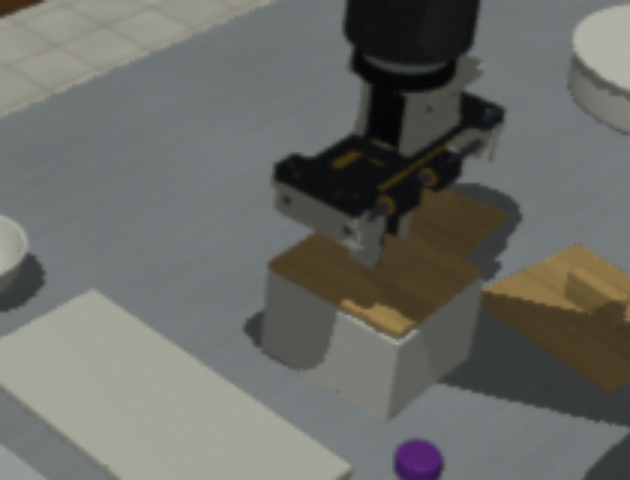

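The block has gone into the mouth without resistance. I lower the last few mm.

Call:
step_arm(motion=[[0.005,0,0,0.001,0],[0.005,0,0,0.002,0],[0.005,0,0,0.003,0],[0.005,0,0,0.0035,0],[0.005,0,0,0.0035,0]], newtons=20)

```text
time_s: 46.48
tcp_pos: [0.4879, -0.1586, 0.1178]
eef_rot: [-180.0, 0.0, -176.1]
contact_force: [1.0, 0.8, -1.7]
gripper_width: 0.0163
```

Call:
step_arm(motion=[[0.02,0,0,0,0],[0.036,0,0,0,0],[0.036,0,0,0,0],[0.036,0,0,-0.03,0],[0.036,0,0,-0.09,0]])

```text
time_s: 47.1
tcp_pos: [0.4864, -0.1585, 0.2068]
eef_rot: [180.0, -0.3, -176.1]
contact_force: [1.2, 0.3, 0.2]
gripper_width: 0.0359
```

```bash
python3 go.py 0.55 0.05 0.3 180
```

```text
d [-0.0772  0.2037 -0.0935] roll 0.0686 rows 3.8 now [ 0.4864 -0.1585  0.2068] [ 180.    -0.3 -176.1] j6 -90.0 F [1.2 0.3 0.2] t 47.1
```

Up and out of the way for a clear look.

Call:
step_arm(motion=[[0.036,0,0,-0.06,0],[0.036,0.02,-0.05,-0.09,0],[0.036,0.04,-0.1,-0.09,0],[0.036,0.05,-0.15,-0.09,0],[0.036,0.06,-0.2,-0.09,0]])

```text
time_s: 47.72
tcp_pos: [0.4414, -0.3638, 0.2983]
eef_rot: [-180.0, 0.1, -176.0]
contact_force: [0.4, -0.1, 0.2]
gripper_width: 0.036
```

```bash
cat > fin.py <<'E'
from h import *
import sys
s=r.get_state(); print(s["tcp_pos"].round(3),s["contact_force"].round(1))
for n in ("top","side"):
    c=capture(n); W=cloud(c); X,Y,Z=W[...,0],W[...,1],W[...,2]
    cv2.imwrite(f"pics/{sys.argv[1]}_{n}.png",c["image"][:,:,::-1])
    for nm,(x,y),rad,z0,z1 in [("lid slab",(0.487,-0.159),.1,.082,.1),("bar",(0.487,-.159),.06,.108,.13),("scoopwalls",(0.52,0.29),.11,.094,.104),("handle",(.52,.42),.09,.11,.14)]:
        q=W[(np.hypot(X-x,Y-y)<rad)&(Z>z0)&(Z<z1)]
        if len(q)<30: print(n,nm,len(q)); continue
        A=np.c_[q[:,:2]-[x,y],np.ones(len(q))]; k=np.linalg.lstsq(A,q[:,2],rcond=None)[0]
        print(n,nm,rect(q),"slope",np.degrees(k[:2]).round(2),"z",np.percentile(q[:,2],[50,95]).round(4))
    q=W[(np.hypot(X-.487,Y+.159)<.12)&(Z>.02)&(Z<.076)]
    if len(q): print(n,"box sides",q.min(0).round(3),q.max(0).round(3))
    for l in ("box_mouth","lid_a_handle","scoop_pan","biscuit1_mid"):
        for d in spotter.tip_of(n,l)[:4]: print("   ",l,round(d["p"],2),np.round(d["location"],3))
E
python3 fin.py f1
```

```text
[ 0.441 -0.364  0.298] [ 0.4 -0.1  0.2]
top lid slab (array([ 0.488 , -0.1579]), array([0.1312, 0.116 ]), 3.73) slope [-0.09 -0.06] z [0.0865 0.0906]
top bar (array([ 0.4873, -0.1581]), array([0.0555, 0.0164]), 4.64) slope [ 0.54 -2.28] z [0.1158 0.1202]
top scoopwalls (array([0.5212, 0.3006]), array([0.0903, 0.1383]), 0.01) slope [-0.51  0.25] z [0.0999 0.1032]
top handle (array([0.5209, 0.421 ]), array([0.0184, 0.1014]), 1.03) slope [6.05 3.47] z [0.1304 0.1351]
top box sides [ 0.418 -0.209  0.021] [ 0.547 -0.096  0.076]
    lid_a_handle 0.88 [ 0.489 -0.159  0.106]
    scoop_pan 0.91 [0.521 0.295 0.083]
    biscuit1_mid 0.58 [ 0.366 -0.081  0.01 ]
    biscuit1_mid 0.48 [0.309 0.172 0.004]
    biscuit1_mid 0.43 [0.344 0.104 0.009]
    biscuit1_mid 0.35 [0.74  0.214 0.01 ]
side lid slab (array([ 0.4857, -0.1604]), array([0.1338, 0.121 ]), 4.76) slope [ 0.26 -0.47] z [0.0885 0.0913]
side bar (array([ 0.4862, -0.1594]), array([0.0557, 0.0193]), 4.44) slope [  2.16 -16.35] z [0.1167 0.1198]
side scoopwalls (array([0.5201, 0.3015]), array([0.094 , 0.1357]), 0.65) slope [0.03 0.06] z [0.0997 0.1033]
side handle (array([0.5163, 0.4124]), array([0.1154, 0.0453]), 70.89) slope [30.48  1.62] z [0.1311 0.1344]
side box sides [ 0.415 -0.224  0.02 ] [ 0.549 -0.096  0.076]
    box_mouth 0.44 [0.519 0.407 0.129]
    lid_a_handle 0.9 [ 0.484 -0.157  0.108]
    scoop_pan 0.9 [0.52 0.29 0.08]
    scoop_pan 0.67 [0.731 0.299 0.007]
    biscuit1_mid 0.79 [0.31  0.17  0.012]
    biscuit1_mid 0.73 [0.338 0.1   0.004]
    biscuit1_mid 0.69 [ 0.368 -0.083  0.012]
```

View pics/f1_side.png

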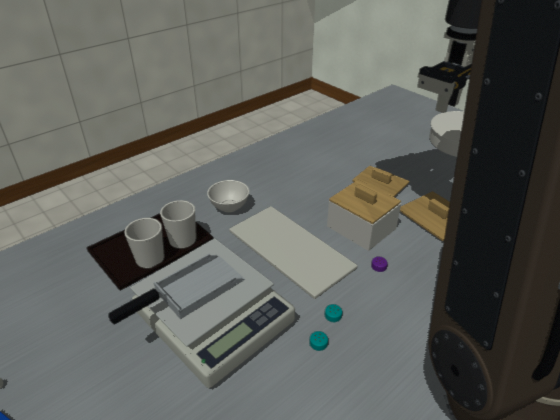

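View pics/f1_top.png

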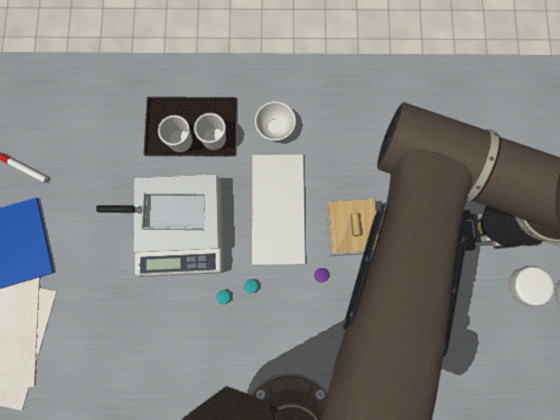

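The lid sits flat and home: slab top at 0.088, centred within about 1 mm, turned about 0.2° (top view) to 1.2° (side view). The scoop is level on the platter, and the cups and bowl are unmoved. I hand the job in.

Call:
step_arm(motion=[[0.036,0,0,0,0],[0.036,0,0,0,0],[0.036,0,0,0,0]])

```text
time_s: 48.6
tcp_pos: [0.4419, -0.3621, 0.2979]
eef_rot: [-180.0, 0.0, -176.0]
contact_force: [-0.0, -0.9, -1.0]
gripper_width: 0.0359
```

```bash
python3 -c "
from h import *
print(workorder.close_job())"
```

```text
the job is handed in; nothing more can be done
None
```

I put all three brown biscuits in the scoop on the scale and left them there with the hand off for over 3 s. I then tipped them off the box rim into the box, set the scoop back on the platter, and closed the box with the 130 x 116 mm lid. I handed the job in at 48.6 s; it reported no verdict.

**Last checks**
- **Lid:** the slab's top is at z about 0.088 m, as expected for a lid fully home. It is centred on the box within about 1 mm and turned 0.2° (top view) to 1.2° (side view).
- **Scoop:** level on the platter, with the pan centre near (0.521, 0.29). The hand touches nothing.
- **Biscuits:** all three showed below the rim before the lid went on, one of them standing on edge. They can't be seen under the lid.
- **Cups and bowl:** they look unmoved in the pictures; I did not measure them again.

**What went wrong or is less certain**
- **Tilted biscuit:** the second biscuit I placed tilted in the grip and ended up leaning on the scoop's side wall. Pressing it flat failed and raised the wrist force to 68 N. That is under the 120 N wrist limit; the press was with the closed fingertips, so I don't count it against the 40 N limit on the arm and gripper body. I gripped it again, moved it, and it lay flat.
- **Nudged biscuit:** another biscuit shifted about 7 mm in the pan while I was away from it. It stayed flat.
- **Lip pressing on the rim:** the force at the lip was only about 1 to 2 N at the tipping stage, with noise of about 1 N. I relied on the tip angle measured from the biscuits and on the geometry to confirm contact.

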